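# Pack a batch of glass discs in a folding tray

## Task

Pack all the yellow glass discs that are on the bench (two or three) in one upright stack, centred on the cork pad of the folding tray: a glass disc first, then one white separator on every glass disc, so that glass and separator alternate and a separator finishes the stack; any separator left over stays on the bench, clear of the tray. When the stack is complete, fold the tray's four sides up until they stand upright around it, and leave the prism, the brush and the jar alone.

Things in the scene. Friction and masses are not known exactly. Their poses are not given: they have to be found in the camera images.
- tray: Folding packing tray lying open on the bench, fixed: black plastic floor 120 x 120 mm, 6 mm thick, with a round cork pad (64 mm across, 4 mm thick) stuck on its middle. Origin: centre of the floor's underside, on the bench; z up. Four sides are hinged along the floor's top edges, 60 mm from the centre: side_a at the tray's own +x edge, side_b at +y, side_c at -x, side_d at -y.
- pad_top (a point): Centre of the top of the cork pad, 10 mm above the bench: the stack stands here.
- side_a (a joint): Hinge angle (rad) of the black side at the tray's +x edge: 50 mm from hinge to outer edge, 118 mm wide, 4 mm thick. Hinge line: 60 mm from the tray's centre, 6 mm above the bench. 0 = fully open, leaning outwards 0.30 rad above level; 1.27 = upright; stops at 0 and 1.30. Starts 0.05 to 0.45; the stiff hinge (0.03 N m) stays where it is left. Push it up from outside with a fingertip under its outer edge.
- side_a_edge (a point): Middle of the outer edge of side_a (a grey bead 7 mm thick along the whole edge), 50 mm from its hinge line; it moves with the side.
- side_b (a joint): Hinge angle (rad) of the black side at the tray's +y edge: 50 mm from hinge to outer edge, 108 mm wide, 4 mm thick. Hinge line: 60 mm from the tray's centre, 6 mm above the bench. 0 = fully open, leaning outwards 0.30 rad above level; 1.27 = upright; stops at 0 and 1.30. Starts 0.05 to 0.45; the stiff hinge (0.03 N m) stays where it is left. Push it up from outside with a fingertip under its outer edge.
- side_b_edge (a point): Middle of the outer edge of side_b (a grey bead 7 mm thick along the whole edge), 50 mm from its hinge line; it moves with the side.
- side_c (a joint): Hinge angle (rad) of the black side at the tray's -x edge: 50 mm from hinge to outer edge, 118 mm wide, 4 mm thick. Hinge line: 60 mm from the tray's centre, 6 mm above the bench. 0 = fully open, leaning outwards 0.30 rad above level; 1.27 = upright; stops at 0 and 1.30. Starts 0.05 to 0.45; the stiff hinge (0.03 N m) stays where it is left. Push it up from outside with a fingertip under its outer edge.
- side_c_edge (a point): Middle of the outer edge of side_c (a grey bead 7 mm thick along the whole edge), 50 mm from its hinge line; it moves with the side.
- side_d (a joint): Hinge angle (rad) of the black side at the tray's -y edge: 50 mm from hinge to outer edge, 108 mm wide, 4 mm thick. Hinge line: 60 mm from the tray's centre, 6 mm above the bench. 0 = fully open, leaning outwards 0.30 rad above level; 1.27 = upright; stops at 0 and 1.30. Starts 0.05 to 0.45; the stiff hinge (0.03 N m) stays where it is left. Push it up from outside with a fingertip under its outer edge.
- side_d_edge (a point): Middle of the outer edge of side_d (a grey bead 7 mm thick along the whole edge), 50 mm from its hinge line; it moves with the side.
- glass1_center (a point): Centre (half-way up) of a yellow glass disc, 56 mm across, 7 mm thick, about 45 g; z is its axis. Two or three are present. It starts flat on the dark blue mat (3 mm thick), to the left or right of the tray.
- glass2_center (a point): Centre (half-way up) of a yellow glass disc, 56 mm across, 7 mm thick, about 45 g; z is its axis. Two or three are present. It starts flat on the dark blue mat (3 mm thick), to the left or right of the tray.
- glass3_center (a point): Centre (half-way up) of a yellow glass disc, 56 mm across, 7 mm thick, about 45 g; z is its axis. Two or three are present. It starts flat on the dark blue mat (3 mm thick), to the left or right of the tray.
- glass4_center (a point): Centre (half-way up) of a yellow glass disc, 56 mm across, 7 mm thick, about 45 g; z is its axis. Two or three are present. It starts flat on the dark blue mat (3 mm thick), to the left or right of the tray.
- sep1_center (a point): Centre (half-way up) of a white plastic separator disc, 56 mm across, 5 mm thick, 12 g; z is its axis. It starts flat on the green mat (3 mm thick), on the other side of the tray. Always four.
- sep2_center (a point): Centre (half-way up) of a white plastic separator disc, 56 mm across, 5 mm thick, 12 g; z is its axis. It starts flat on the green mat (3 mm thick), on the other side of the tray. Always four.
- sep3_center (a point): Centre (half-way up) of a white plastic separator disc, 56 mm across, 5 mm thick, 12 g; z is its axis. It starts flat on the green mat (3 mm thick), on the other side of the tray. Always four.
- sep4_center (a point): Centre (half-way up) of a white plastic separator disc, 56 mm across, 5 mm thick, 12 g; z is its axis. It starts flat on the green mat (3 mm thick), on the other side of the tray. Always four.
- glass_mat: Dark blue mat 340 x 110 x 3 mm, fixed, with the glass discs in a row along its own x. Origin: centre of its underside.
- sep_mat: Green mat 340 x 110 x 3 mm, fixed, with the separators in a row along its own x. Origin: centre of its underside.
- prism: Bystander: yellow glass prism 55 mm long lying beyond the tray. Leave it alone.
- brush: Bystander: brush 160 mm long lying beyond the tray. Leave it alone.
- jar: Bystander: amber jar 48 mm across, 55 mm high, standing beyond the tray. Leave it alone.
There are look-alikes about, which are no part of the job. What is shaped like the part that bears sep2_center but purple or red is not meant.

How it is judged:
By the outcome, as a careful person would: the job done as asked, in the order asked, and still so for the second after the job is handed in, with the robot touching nothing.
Of glass1, glass2, glass3, glass4 only 2 to 3 are there at a start; the rules pass over those that are not, and their reading is None.
At some moment in a run one of glass1, glass2, glass3, glass4, sep1, sep2, sep3, sep4 may be knocked a few centimetres aside while the robot is not near it.
Once in a run the grip may slacken for a moment while it holds something.
It also fails if it takes over 210 s, if anything falls off the work surface, if the arm or the gripper's body presses on something with over 40 N, if the wrist force passes 120 N, or if a joint passes its speed limit or range.

## Robot

A 6-joint arm with a two-finger parallel gripper is mounted at the origin on the work surface. World frame = base frame: x ahead of the robot, y to its left, z up, the work surface at z = 0. Lengths are in mm, angles in rad, forces in N, time in s.
With the tool pointing down it reaches from about 325 to 850 mm from the base axis. Payload 15.5 kg.
Tool frame: the origin (TCP) lies between the finger pads; the fingertips stand ctrl.finger_overhang ahead of it and the grasp point (between the pads) is the TCP (ctrl.finger_overhang is the distance from the TCP to the fingertips, in mm); z points along the fingers, y is the direction in which the jaws open and shut (so a half turn about z gives the same grasp; the last joint's range is limited). The gripper opens to 91 mm and grips with 3 to 60 N. Pads are 32 mm wide; open, the fingers measure 118 mm over their backs; the gripper's body (76 mm by 178 mm) begins 60 mm behind the grasp point.
Start: joints at [1.036, 0.494, 1.345, -0, 1.302, -0.096], TCP at [265.529, 565.792, 232.915] pointing down, gripper open.
Joint ranges: [-2.91, 2.91], [-0.82, 2.16], [0.22, 2.67], [-1.22, 4.37], [0.12, 2.79], [-3.08, 3.08]. Speed limits (rad/s): [1.89, 1.89, 2.57, 3.01, 3.01, 3.01].

## Interface

Orientations are given as a unit quaternion [x, y, z, w].
In Python, from cell import ctrl, viewer, order gives the robot as it stands.
- The arm moves only by the shell command python3 -m creep 'ROWS' [OPENING]. ROWS is JSON, a list of rows, each an object of numbers: "x", "y", "z": the shift along the world's x, y, z in cm; "ax", "ay", "az": the turn, a rotation vector about the world's x, y, z in degrees. A call has exactly 5 rows; each row is the pose to reach, as a shift and turn from the pose measured when the call began; what a row does not reach only later rows make up. A row lasts 1/10 s, in which the tool goes at most 50 mm and 8.59 degrees, less where a joint would pass 70% of its speed; a pose out of reach is approached as far as the arm can. A call with a gripper value outside its range is refused whole. OPENING is the opening in per cent of the stroke, from 0 (shut) to 100 (fully open), set as the call begins (- or left out, the last holds). The fingers move at their own pace and stop on an object; the grip force is fixed at half the most. Time passes only in rows, so rows that repeat a pose let the fingers close, or fill a call up. It gives the time, the measured TCP pose, the force and the opening at its end, in the units of the state.
- ctrl.observe(): the state, without advancing time (a new reading comes with each control period).
- viewer.get_image(name): name is "scene" or "top" or "wrist"; returns a dict with "image" (400x640x3 uint8, red, green, blue), "vertical_fov" (degrees; the focal length in pixels is half the picture's height over the tangent of half this angle, whatever the lens; pixels are square), "cx", "cy" (the principal point, pixels), "R" (3x3) and "t" (3): a world point X has camera coordinates R X + t; the wrist camera has in their place "T_tool_cam" (4x4, takes a point from camera to tool coordinates, whose origin is the TCP and whose axes are the flange's). Camera axes: x right, y down, z forward; pixel columns grow to the right and rows downward; lengths in mm; the calibration is good to about 2 mm. A picture is of the moment at which its call begins: read the wrist's pose just before it. There is no depth.
- order.close_job(): hands the job in, once; it reports no verdict.
The state is a dict: "clock": time; "joint_pos": joint angles; "dq": joint speeds; "joint_torque": joint torques, N m; "tool_pos": TCP position; "tcp_rot": TCP orientation; "contact_force": force on the tool from outside, world axes, zero at the start; "ft_torque": the same for the moment, N m; "grip_width": finger opening in mm.
Only numpy, scipy, OpenCV 4.12 (cv2) and the standard library are available. Lean on these libraries where they do the work, as an engineer would, in place of code of your own. Each camera call takes 0.05 s, during which the arm holds its last target.

## Working session

There is one attempt and no reset: what is moved stays moved. The work goes in short steps, Python scripts to look and compute and a shell command to move; the robot and the scene stay as the last step left them, time stands still between calls to the robot, and variables do not carry over. Pictures are saved under pics/ and viewed, and the job is handed in when it is done.

```bash
ls; mkdir -p pics; cat > h.py <<'E'
import cv2, numpy as np
from cell import ctrl, viewer, order
def snap(n,f):
    d=viewer.get_image(n); cv2.imwrite('pics/'+f+'.png',cv2.cvtColor(d['image'],cv2.COLOR_RGB2BGR)); return d
E
python3 - <<'E'
from h import *
print(ctrl.observe(), ctrl.finger_overhang)
for n in ['scene','top','wrist']:
    d=snap(n,n+'0'); print(n,{k:v for k,v in d.items() if k!='image'})
E
```

```text
pics
{'clock': 0.0, 'joint_pos': array([ 1.03650052e+00,  4.94198165e-01,  1.34612122e+00, -9.77243252e-06,
        1.30251017e+00, -9.54786980e-02]), 'dq': array([-0.00099821, -0.00079812, -0.00129945,  0.00275125, -0.00034733,
        0.00038587]), 'joint_torque': array([ 1.43484463e-03, -8.78835082e+01, -3.81848466e+01,  7.07100844e-02,
        5.32530737e-02, -2.49742270e-04]), 'tool_pos': array([265.34862351, 565.48174774, 232.33229867]), 'tcp_rot': array([ 2.17651085e-01,  9.76026446e-01, -5.89501990e-04, -1.87061166e-04]), 'contact_force': array([-0.31724007,  0.36785457, -0.16979016]), 'ft_torque': array([-0.03224255,  0.02691137,  0.02914013]), 'grip_width': 91.19509035746353} 19.0
scene {'vertical_fov': 47.79833145485592, 'cx': 314.2140324724344, 'cy': 197.309868963387, 'R': array([[ 0.61533159,  0.78826266, -0.00300382],
       [ 0.55467844, -0.43569297, -0.70887479],
       [-0.56008827,  0.43452689, -0.70532795]]), 't': array([-277.43575542, -299.74402088, 1581.0469419 ])}
top {'vertical_fov': 50.639879543177535, 'cx': 327.56514007066806, 'cy': 203.20565600343295, 'R': array([[-0.00590463, -0.9999136 , -0.01174447],
       [-0.99657288,  0.00685314, -0.08243499],
       [ 0.08250835,  0.01121747, -0.99652724]]), 't': array([-44.3355119 , 570.51390605, 955.85412597])}
wrist {'vertical_fov': 59.499653151923475, 'cx': 320.4811931601179, 'cy': 194.59281905949098, 'T_tool_cam': array([[ 1.54860290e-04, -9.71569728e-01, -2.36753543e-01,
         6.67835143e+01],
       [ 9.99999773e-01,  3.05762161e-04, -6.00662626e-04,
        -9.17221791e-01],
       [ 6.55975899e-04, -2.36753396e-01,  9.71569554e-01,
        -1.52341000e+02],
       [ 0.00000000e+00,  0.00000000e+00,  0.00000000e+00,
         1.00000000e+00]])}
```

View pics/scene0.png

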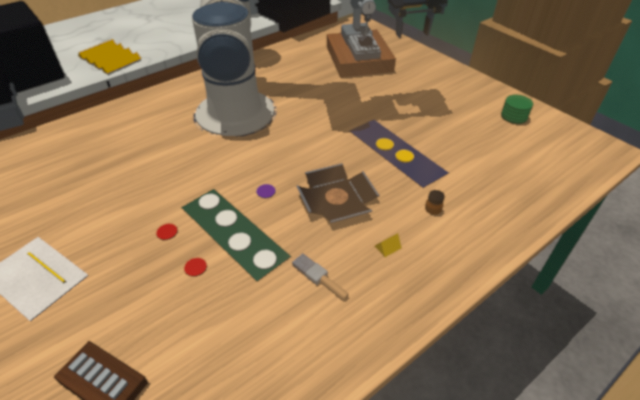

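View pics/top0.png

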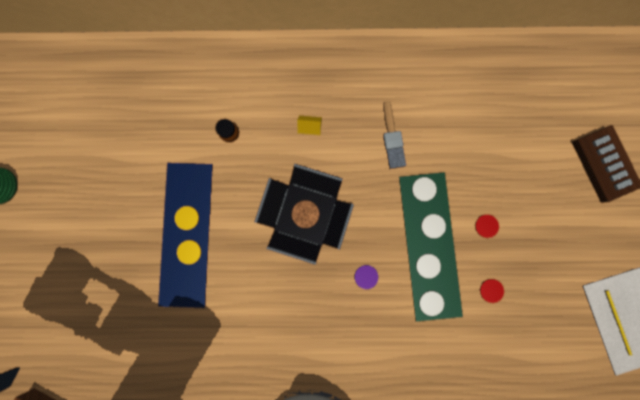

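View pics/wrist0.png

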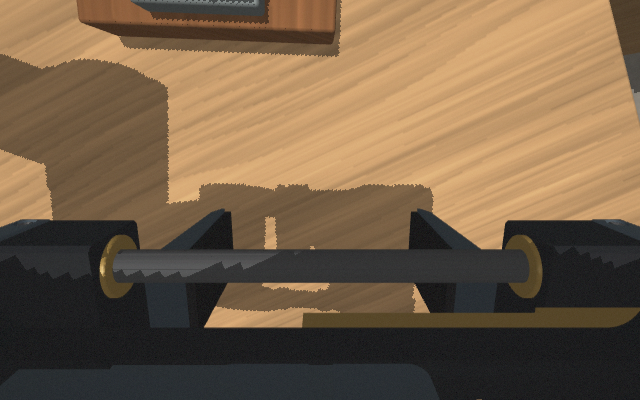

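The top view shows two glass discs at about (186,218) and (188,252), four separators on the green mat, the purple and red look-alikes, and the open tray with its cork at (306,214). Next I'll measure positions.

```bash
cat >> h.py <<'E'
from scipy.spatial.transform import Rotation as Rn
def cam(d,obs=None):
    h=d['image'].shape[0]; f=h/2/np.tan(np.radians(d['vertical_fov'])/2)
    if 'R' in d: R=np.array(d['R']);t=np.array(d['t']); return f,R.T,-R.T@t
    T=np.array(d['T_tool_cam']); Q=Rn.from_quat(obs['tcp_rot']).as_matrix()
    return f,Q@T[:3,:3],obs['tool_pos']+Q@T[:3,3]
def ray(d,px,z,obs=None):
    f,A,c=cam(d,obs); v=A@np.array([(px[0]-d['cx'])/f,(px[1]-d['cy'])/f,1]); return c+v*(z-c[2])/v[2]
def proj(d,X,obs=None):
    f,A,c=cam(d,obs); v=A.T@(np.array(X)-c); return np.array([d['cx']+f*v[0]/v[2],d['cy']+f*v[1]/v[2]])
HS=dict(yellow=((20,150,120),(32,255,255)),white=((0,0,190),(180,70,255)),cork=((5,80,60),(20,255,255)),
  blue=((110,90,30),(130,255,160)),green=((50,60,20),(85,255,160)),black=((0,0,0),(180,255,45)))
def blobs(d,col,amin=150,roi=None):
    hsv=cv2.cvtColor(d['image'],cv2.COLOR_RGB2HSV); m=cv2.inRange(hsv,*HS[col])
    if roi is not None:
        k=np.zeros_like(m); x0,y0,x1,y1=roi; k[y0:y1,x0:x1]=255; m&=k
    cs,_=cv2.findContours(m,cv2.RETR_EXTERNAL,cv2.CHAIN_APPROX_NONE); o=[]
    for c in cs:
        if cv2.contourArea(c)<amin: continue
        o.append(c)
    return o
def disc(d,c,z,obs=None):
    # contour rays onto plane z, min enclosing circle & centroid
    P=np.array([ray(d,p[0],z,obs)[:2] for p in c],np.float32)
    (x,y),r=cv2.minEnclosingCircle(P); M=cv2.moments(P); 
    return (M['m10']/M['m00'],M['m01']/M['m00']),(x,y),2*np.sqrt(M['m00']/np.pi)
E
python3 - <<'E'
from h import *
np.set_printoptions(precision=1,suppress=True)
for n in ['top','scene']:
  d=snap(n,n+'1'); print(n)
  for col,z in [('yellow',10),('white',8),('cork',10),('blue',3),('green',3)]:
    for c in blobs(d,col,120 if n=='top' else 60,):
        m,e,D=disc(d,c,z)
        if not (250<m[0]<800 and abs(m[1])<500): continue
        print(col,np.array(m),'enc',np.array(e),'D',round(D,1), cv2.minAreaRect(np.array([ray(d,p[0],z)[:2] for p in c],np.float32)) if col in('blue','green') else '')
E
```

```text
top
yellow [459.8 277.7] enc [459.8 277.8] D 54.4 
yellow [539.7 284.6] enc [539.7 284.7] D 54.4 
yellow [759.  -4.] enc [759.1  -4.9] D 54.0 
white [ 339.1 -285.3] enc [ 339.2 -285.1] D 49.9 
white [ 424.4 -280. ] enc [ 424.4 -280.1] D 49.8 
white [ 516.8 -294.3] enc [ 516.6 -294.3] D 49.0 
white [ 603.7 -274.9] enc [ 603.5 -274.9] D 48.5 
cork [610.6 -12.5] enc [643.1 -18.3] D 1330.7 
blue [501.7 288.2] enc [501.1 288.5] D 207.5 ((501.6648254394531, 288.0182800292969), (104.66331481933594, 333.9353332519531), 87.8218994140625)
green [ 471.3 -286.8] enc [ 471.1 -286.8] D 208.9 ((471.3104248046875, -286.752685546875), (335.05389404296875, 105.66361236572266), 5.419861316680908)
scene
yellow [766.5  -5.4] enc [768.1  -2.1] D 57.3 
yellow [541.8 281.9] enc [541.1 281.4] D 54.0 
yellow [461.5 274.6] enc [461.4 275.1] D 54.7 
white [ 605.7 -277.5] enc [ 605.7 -277.4] D 48.9 
white [ 518.5 -297. ] enc [ 518.4 -296.9] D 48.4 
white [ 425.9 -282.6] enc [ 425.9 -282.6] D 47.8 
white [ 341.1 -288.2] enc [ 340.7 -288. ] D 47.0 
cork [341.8 333.8] enc [381.5 579.3] D 1803.7 
green [ 491.5 -290.1] enc [ 475.3 -294.6] D 190.8 ((474.0975341796875, -289.78369140625), (329.2946472167969, 101.37067413330078), 5.549561023712158)
```

```bash
python3 - <<'E'
from h import *
np.set_printoptions(precision=1,suppress=True)
d=snap('top','top2'); 
for c in blobs(d,'cork',60,(255,165,355,265)): 
    m,e,D=disc(d,c,10); print(np.array(m),D)
im=d['image'][150:280,240:370]; cv2.imwrite('pics/top2c.png',cv2.resize(cv2.cvtColor(im,cv2.COLOR_RGB2BGR),None,fx=4,fy=4,interpolation=cv2.INTER_CUBIC))
E
python3 -m creep '[{"x":4,"y":-5,"az":5},{"x":8,"y":-10,"az":10},{"x":13,"y":-16,"az":15},{"x":18,"y":-22,"az":20},{"x":23,"y":-28,"az":25}]'
```

```text
[546.8   5.2] 65.3505487877163
[515.3 -20.3] 134.60591941490804
[631.8  87.8] 75.73117596584707$[0]: bad value
```

View pics/top2c.png

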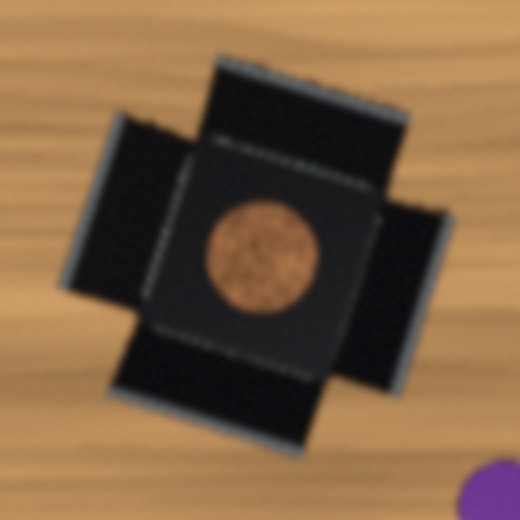

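The tray is turned about 15° in the view, with the cork disc near (547,5). The move was refused; I'll retry it with every key given.

```bash
python3 -m creep '[{"x":4,"y":-5,"z":0,"ax":0,"ay":0,"az":5},{"x":8,"y":-10,"z":0,"ax":0,"ay":0,"az":10},{"x":13,"y":-16,"z":0,"ax":0,"ay":0,"az":15},{"x":18,"y":-22,"z":0,"ax":0,"ay":0,"az":20},{"x":23,"y":-28,"z":0,"ax":0,"ay":0,"az":25}]'
```

```text
clock: 0.8
tool_pos: [424.5, 370.5, 232.8]
tcp_rot: [-0.001, 1.0, -0.0, 0.0]
contact_force: [1.0, 0.8, -0.1]
grip_width: 91.5
```

```bash
python3 -m creep '[{"x":3,"y":-3,"z":0,"ax":0,"ay":0,"az":0},{"x":6,"y":-6,"z":0,"ax":0,"ay":0,"az":0},{"x":7.5,"y":-9,"z":0,"ax":0,"ay":0,"az":0},{"x":7.5,"y":-9,"z":0,"ax":0,"ay":0,"az":0},{"x":7.5,"y":-9,"z":0,"ax":0,"ay":0,"az":0}]'
cat >> h.py <<'E'
def wlook(f,items,amin=800):
    obs=ctrl.observe(); d=snap('wrist',f)
    for col,z in items:
        for c in blobs(d,col,amin):
            m,e,D=disc(d,c,z,obs); print(col,np.round(m,1),'enc',np.round(e,1),'D',round(D,1),'px',np.round(c.reshape(-1,2).mean(0)))
    return obs,d
E
python3 - <<'E'
from h import *
wlook('w1',[('yellow',10)])
E
```

```text
clock: 1.3
tool_pos: [499.7, 280.0, 232.8]
tcp_rot: [0.0, 1.0, -0.0, -0.0]
contact_force: [-1.3, 1.4, -0.5]
grip_width: 91.1
yellow [538.7 283.9] enc [538.6 283.8] D 54.1 px [325. 207.]
yellow [458.9 276.8] enc [459.  276.8] D 53.8 px [318. 135.]
```

View pics/w1.png

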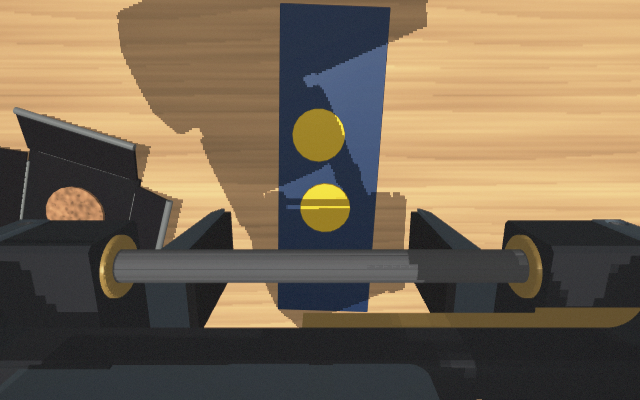

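```bash
python3 -m creep '[{"x":-2,"y":-0.15,"z":-4,"ax":0,"ay":0,"az":0},{"x":-4.05,"y":-0.3,"z":-8,"ax":0,"ay":0,"az":0},{"x":-4.05,"y":-0.3,"z":-13,"ax":0,"ay":0,"az":0},{"x":-4.05,"y":-0.3,"z":-17,"ax":0,"ay":0,"az":0},{"x":-4.05,"y":-0.3,"z":-19,"ax":0,"ay":0,"az":0}]'
```

```text
clock: 1.85
tool_pos: [456.6, 278.3, 40.0]
tcp_rot: [-0.001, 1.0, -0.001, -0.002]
contact_force: [0.2, 0.1, 0.4]
grip_width: 91.2
```

```bash
python3 -m creep '[{"x":0.1,"y":-0.1,"z":-1,"ax":0,"ay":0,"az":0},{"x":0.2,"y":-0.1,"z":-1.6,"ax":0,"ay":0,"az":0},{"x":0.2,"y":-0.1,"z":-1.6,"ax":0,"ay":0,"az":0},{"x":0.2,"y":-0.1,"z":-1.6,"ax":0,"ay":0,"az":0},{"x":0.2,"y":-0.1,"z":-1.6,"ax":0,"ay":0,"az":0}]'
python3 -m creep '[{"x":0,"y":0,"z":0,"ax":0,"ay":0,"az":0},{"x":0,"y":0,"z":0,"ax":0,"ay":0,"az":0},{"x":0,"y":0,"z":0,"ax":0,"ay":0,"az":0},{"x":0,"y":0,"z":0,"ax":0,"ay":0,"az":0},{"x":0,"y":0,"z":0,"ax":0,"ay":0,"az":0}]' 50
python3 -m creep '[{"x":0,"y":0,"z":0,"ax":0,"ay":0,"az":0},{"x":0,"y":0,"z":0,"ax":0,"ay":0,"az":0},{"x":0,"y":0,"z":0,"ax":0,"ay":0,"az":0},{"x":0,"y":0,"z":0,"ax":0,"ay":0,"az":0},{"x":0,"y":0,"z":0,"ax":0,"ay":0,"az":0}]'
```

```text
clock: 2.35
tool_pos: [459.1, 277.7, 25.0]
tcp_rot: [-0.001, 1.0, -0.0, -0.001]
contact_force: [-0.2, 0.3, 0.3]
grip_width: 91.2
clock: 2.85
tool_pos: [459.1, 277.6, 25.0]
tcp_rot: [-0.001, 1.0, -0.0, -0.001]
contact_force: [-0.7, 0.2, 1.5]
grip_width: 54.5
clock: 3.35
tool_pos: [459.1, 277.7, 25.0]
tcp_rot: [-0.001, 1.0, -0.0, -0.001]
contact_force: [0.9, -0.5, 1.0]
grip_width: 54.4
```

```bash
python3 -m creep '[{"x":0,"y":0,"z":3,"ax":0,"ay":0,"az":0},{"x":0,"y":0,"z":7,"ax":0,"ay":0,"az":0},{"x":2,"y":-2,"z":11,"ax":0,"ay":0,"az":0},{"x":4,"y":-4,"z":15,"ax":0,"ay":0,"az":0},{"x":6,"y":-7,"z":18,"ax":0,"ay":0,"az":0}]'
python3 -m creep '[{"x":1.5,"y":-4,"z":0,"ax":0,"ay":0,"az":0},{"x":3,"y":-8,"z":1,"ax":0,"ay":0,"az":0},{"x":4.5,"y":-12,"z":2,"ax":0,"ay":0,"az":0},{"x":6,"y":-16,"z":3,"ax":0,"ay":0,"az":0},{"x":7.5,"y":-20,"z":3,"ax":0,"ay":0,"az":0}]'
python3 - <<'E'
from h import *
wlook('w2',[('cork',10)],1000)
print(ctrl.observe()['grip_width'])
E
```

```text
clock: 3.85
tool_pos: [520.0, 207.6, 207.7]
tcp_rot: [-0.002, 1.0, 0.0, 0.0]
contact_force: [1.1, -0.0, -0.9]
grip_width: 54.8
clock: 4.35
tool_pos: [595.9, 5.9, 239.0]
tcp_rot: [-0.002, 1.0, 0.0, 0.001]
contact_force: [1.4, 0.8, -0.4]
grip_width: 54.6
cork [772.   90.4] enc [790.3  98.6] D 130.6 px [389. 313.]
cork [ 694.5 -190.5] enc [ 671.3 -201.9] D 47.7 px [147. 238.]
cork [5.477e+02 1.000e-01] enc [547.4   0. ] D 66.5 px [316. 126.]
cork [599.2 342.7] enc [567.3 345.1] D 59.3 px [628. 151.]
cork [530.6 -25.3] enc [542.1 -67.8] D 276.7 px [281. 122.]
54.242185094869775
```

View pics/w2.png

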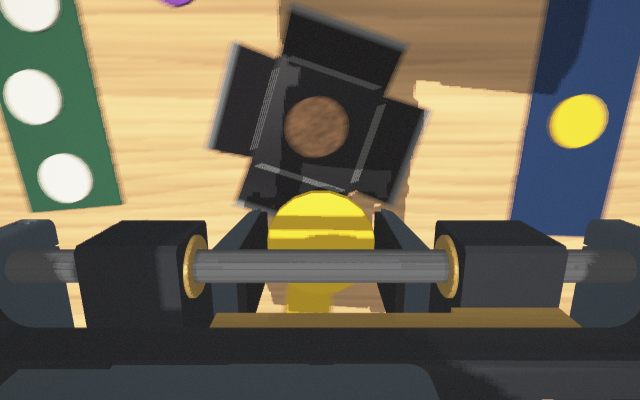

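The arm was still moving, so the picture is blurred; I'll settle and retake it.

```bash
python3 -m creep '[{"x":0,"y":0,"z":0,"ax":0,"ay":0,"az":0},{"x":0,"y":0,"z":0,"ax":0,"ay":0,"az":0},{"x":0,"y":0,"z":0,"ax":0,"ay":0,"az":0},{"x":0,"y":0,"z":0,"ax":0,"ay":0,"az":0},{"x":0,"y":0,"z":0,"ax":0,"ay":0,"az":0}]' 
python3 - <<'E'
from h import *
obs,d=wlook('w3',[('cork',10),('white',8)],1000)
d2=viewer.get_image('top')
for c in blobs(d2,'white',120):
    m,e,D=disc(d2,c,8); print('topwhite',np.round(m,1),round(D,1))
E
```

```text
clock: 4.9
tool_pos: [597.6, 1.3, 238.3]
tcp_rot: [-0.002, 1.0, -0.001, 0.001]
contact_force: [0.0, -0.2, -0.3]
grip_width: 54.3
cork [773.3  84.3] enc [791.7  92.9] D 130.3 px [392. 313.]
cork [628.  141.2] enc [621.2 132.1] D 88.9 px [449. 201.]
cork [ 630.5 -210.2] enc [ 630.7 -221.2] D 100.2 px [132. 207.]
cork [ 574.5 -153.9] enc [ 571.8 -145.3] D 60.9 px [187. 150.]
cork [546.6   3.6] enc [546.5   3.5] D 62.8 px [324. 124.]
cork [464.9 145.7] enc [468.2 107.7] D 131.1 px [441.  41.]
cork [ 469.7 -144.6] enc [ 461.5 -127.6] D 127.1 px [203.  29.]
white [ 603.8 -276.8] enc [ 603.8 -276.9] D 54.3 px [ 72. 176.]
white [ 516.7 -296.5] enc [ 516.6 -296.6] D 54.2 px [39. 94.]
white [ 436.9 -282.2] enc [ 428.8 -282.1] D 36.1 px [38. 10.]
topwhite [ 339.1 -285.2] 49.0
topwhite [ 424.4 -280.1] 48.7
topwhite [ 516.5 -294.1] 48.1
topwhite [ 603.5 -274.9] 47.8
```

View pics/w3.png

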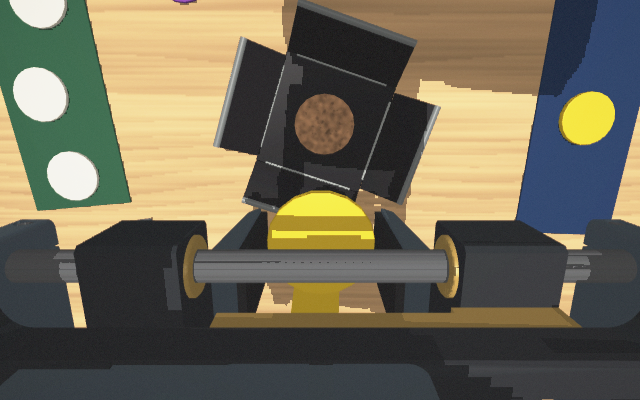

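```bash
python3 -m creep '[{"x":-3,"y":0.1,"z":-2,"ax":0,"ay":0,"az":0},{"x":-5.1,"y":0.3,"z":-6,"ax":0,"ay":0,"az":0},{"x":-5.1,"y":0.3,"z":-10,"ax":0,"ay":0,"az":0},{"x":-5.1,"y":0.3,"z":-14,"ax":0,"ay":0,"az":0},{"x":-5.1,"y":0.3,"z":-17,"ax":0,"ay":0,"az":0}]'
python3 -m creep '[{"x":0,"y":0,"z":0,"ax":0,"ay":0,"az":0},{"x":0,"y":0,"z":0,"ax":0,"ay":0,"az":0},{"x":0,"y":0,"z":0,"ax":0,"ay":0,"az":0},{"x":0,"y":0,"z":0,"ax":0,"ay":0,"az":0},{"x":0,"y":0,"z":0,"ax":0,"ay":0,"az":0}]' 
```

```text
clock: 5.5
tool_pos: [546.0, 4.3, 66.5]
tcp_rot: [-0.001, 1.0, -0.001, 0.001]
contact_force: [0.2, 0.6, -0.5]
grip_width: 54.5
clock: 6.0
tool_pos: [546.7, 4.3, 67.7]
tcp_rot: [-0.001, 1.0, -0.001, 0.002]
contact_force: [-0.1, -0.3, 0.5]
grip_width: 54.2
```

```bash
python3 -m creep '[{"x":0,"y":0,"z":-1.5,"ax":0,"ay":0,"az":0},{"x":0,"y":0,"z":-2.8,"ax":0,"ay":0,"az":0},{"x":0,"y":0,"z":-3.3,"ax":0,"ay":0,"az":0},{"x":0,"y":0,"z":-3.5,"ax":0,"ay":0,"az":0},{"x":0,"y":0,"z":-3.5,"ax":0,"ay":0,"az":0}]'
```

```text
clock: 6.5
tool_pos: [546.6, 4.3, 32.6]
tcp_rot: [-0.001, 1.0, -0.001, 0.002]
contact_force: [0.4, 0.2, -0.6]
grip_width: 54.7
```

```bash
python3 -m creep '[{"x":0,"y":0,"z":-0.05,"ax":0,"ay":0,"az":0},{"x":0,"y":0,"z":-0.05,"ax":0,"ay":0,"az":0},{"x":0,"y":0,"z":-0.05,"ax":0,"ay":0,"az":0},{"x":0,"y":0,"z":-0.05,"ax":0,"ay":0,"az":0},{"x":0,"y":0,"z":-0.05,"ax":0,"ay":0,"az":0}]' 80
python3 -m creep '[{"x":0,"y":0,"z":3,"ax":0,"ay":0,"az":0},{"x":0,"y":0,"z":7,"ax":0,"ay":0,"az":0},{"x":1,"y":0,"z":12,"ax":0,"ay":0,"az":0},{"x":3,"y":0,"z":16,"ax":0,"ay":0,"az":0},{"x":5,"y":0,"z":20,"ax":0,"ay":0,"az":0}]'
python3 -m creep '[{"x":0,"y":0,"z":0,"ax":0,"ay":0,"az":0},{"x":0,"y":0,"z":0,"ax":0,"ay":0,"az":0},{"x":0,"y":0,"z":0,"ax":0,"ay":0,"az":0},{"x":0,"y":0,"z":0,"ax":0,"ay":0,"az":0},{"x":0,"y":0,"z":0,"ax":0,"ay":0,"az":0}]' 
python3 - <<'E'
from h import *
print(ctrl.observe()['tool_pos'])
obs,d=wlook('w4',[('yellow',17),('white',8)],1000)
d2=viewer.get_image('top')
for c in blobs(d2,'yellow',120):
    m,e,D=disc(d2,c,17); print('topy',np.round(m,1),round(D,1))
E
```

```text
clock: 7.0
tool_pos: [546.6, 4.3, 32.2]
tcp_rot: [-0.001, 1.0, -0.001, 0.002]
contact_force: [-0.0, -0.6, -0.1]
grip_width: 72.9
clock: 7.5
tool_pos: [596.8, 4.3, 234.7]
tcp_rot: [-0.001, 1.0, -0.001, 0.002]
contact_force: [0.7, 0.1, -0.7]
grip_width: 72.8
clock: 8.0
tool_pos: [596.0, 4.4, 233.6]
tcp_rot: [-0.001, 1.0, -0.001, 0.001]
contact_force: [0.4, -0.2, 0.4]
grip_width: 72.9
[596.0492086    4.35284503 233.58038889]
yellow [746.7  -6.1] enc [748.   -6.6] D 46.6 px [312. 300.]
yellow [546.7   3.4] enc [546.7   3.4] D 54.6 px [321. 126.]
yellow [539.  276.6] enc [539.2 276.6] D 54.8 px [587. 120.]
white [ 603.9 -276.9] enc [ 603.9 -276.9] D 54.3 px [ 66. 178.]
white [ 516.6 -296.5] enc [ 516.7 -296.5] D 54.3 px [33. 95.]
white [ 436.8 -282.3] enc [ 428.4 -282.5] D 36.4 px [31. 10.]
```

View pics/w4.png

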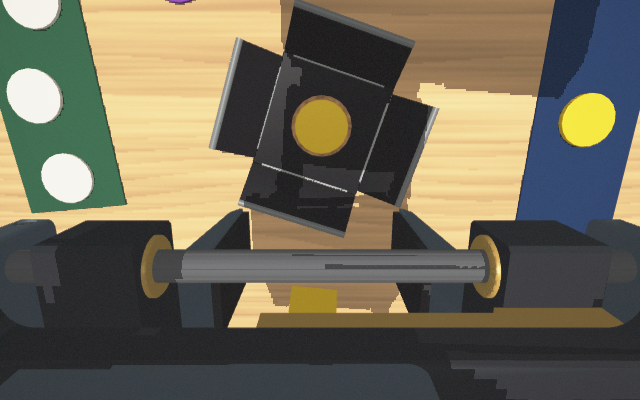

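```bash
python3 - <<'E'
from h import *
obs=ctrl.observe(); d=viewer.get_image('wrist')
for a,b in [((297,56),(385,87)),((265,162),(347,190)),((283,68),(258,150)),((388,105),(360,180))]:
    A=ray(d,a,6,obs);B=ray(d,b,6,obs); v=(B-A)[:2]; n=np.array([-v[1],v[0]])/np.hypot(*v); print(np.round(A),np.round(B),np.degrees(np.arctan2(v[1],v[0])), n@(np.array([546.6,3.8])-A[:2]))
E
python3 -m creep '[{"x":0,"y":-5,"z":0,"ax":0,"ay":0,"az":0},{"x":0,"y":-10,"z":0,"ax":0,"ay":0,"az":0},{"x":0,"y":-15,"z":0,"ax":0,"ay":0,"az":0},{"x":0.4,"y":-20,"z":0,"ax":0,"ay":0,"az":0},{"x":0.8,"y":-25,"z":0,"ax":0,"ay":0,"az":0}]' 100
python3 -m creep '[{"x":0,"y":-3,"z":-3,"ax":0,"ay":0,"az":0},{"x":0,"y":-3,"z":-6,"ax":0,"ay":0,"az":0},{"x":0,"y":-3,"z":-9,"ax":0,"ay":0,"az":0},{"x":0,"y":-3,"z":-10,"ax":0,"ay":0,"az":0},{"x":0,"y":-3,"z":-10,"ax":0,"ay":0,"az":0}]'
python3 - <<'E'
from h import *
print(ctrl.observe()['tool_pos'])
obs,d=wlook('w5',[('white',8)],1000)
E
```

```text
[477. -21.   6.] [507.  70.   6.] 71.78158178581731 -58.02741546977291
[586. -58.   6.] [617.  33.   6.] 70.99967628470196 57.460250346898455
[489. -36.   6.] [573. -65.   6.] -19.022586288010817 56.254069940691195
[525.  74.   6.] [606.  47.   6.] -18.543593407401325 -59.65624502763694
clock: 8.65
tool_pos: [604.2, -247.4, 234.2]
tcp_rot: [-0.001, 1.0, -0.001, 0.002]
contact_force: [0.8, 0.4, 0.6]
grip_width: 91.3
clock: 9.15
tool_pos: [603.6, -276.9, 132.9]
tcp_rot: [-0.002, 1.0, -0.0, 0.001]
contact_force: [0.7, -0.3, 0.2]
grip_width: 91.0
[ 603.5592876  -276.87962019  132.93329651]
white [ 516.9 -296.4] enc [ 516.9 -296.4] D 54.2 px [296.  82.]
```

View pics/w5.png

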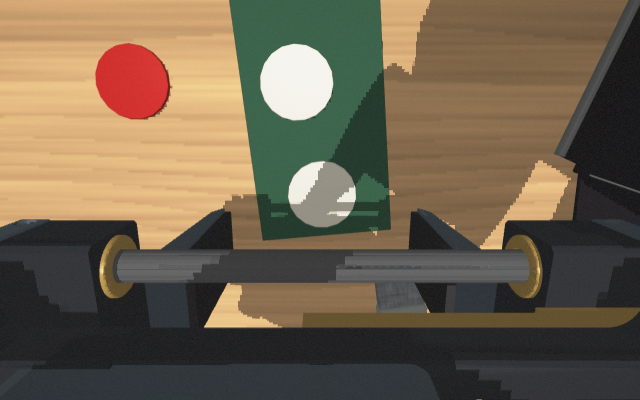

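```bash
python3 -c "
from h import *
o=ctrl.observe();d=viewer.get_image('wrist');print(ray(d,(322,194),8,o))"
python3 -m creep '[{"x":0,"y":0,"z":-4,"ax":0,"ay":0,"az":0},{"x":0,"y":0,"z":-7.5,"ax":0,"ay":0,"az":0},{"x":0,"y":0,"z":-9.5,"ax":0,"ay":0,"az":0},{"x":0,"y":0,"z":-10.5,"ax":0,"ay":0,"az":0},{"x":0,"y":0,"z":-10.5,"ax":0,"ay":0,"az":0}]'
```

```text
[ 605.05806734 -276.99502917    8.        ]
clock: 9.75
tool_pos: [605.2, -277.4, 30.7]
tcp_rot: [-0.002, 1.0, -0.001, 0.003]
contact_force: [0.6, -0.5, 0.4]
grip_width: 91.1
```

```bash
python3 -m creep '[{"x":-0.1,"y":0,"z":-0.4,"ax":0,"ay":0,"az":0},{"x":-0.1,"y":0,"z":-0.75,"ax":0,"ay":0,"az":0},{"x":-0.1,"y":0,"z":-0.75,"ax":0,"ay":0,"az":0},{"x":-0.1,"y":0,"z":-0.75,"ax":0,"ay":0,"az":0},{"x":-0.1,"y":0,"z":-0.75,"ax":0,"ay":0,"az":0}]'
```

```text
clock: 10.25
tool_pos: [604.4, -277.5, 23.6]
tcp_rot: [-0.002, 1.0, -0.002, 0.003]
contact_force: [-0.6, -1.0, -0.2]
grip_width: 91.0
```

```bash
python3 -m creep '[{"x":0,"y":0,"z":-0.05,"ax":0,"ay":0,"az":0},{"x":0,"y":0,"z":-0.05,"ax":0,"ay":0,"az":0},{"x":0,"y":0,"z":-0.05,"ax":0,"ay":0,"az":0},{"x":0,"y":0,"z":-0.05,"ax":0,"ay":0,"az":0},{"x":0,"y":0,"z":-0.05,"ax":0,"ay":0,"az":0}]' 50
python3 -m creep '[{"x":0,"y":0,"z":0,"ax":0,"ay":0,"az":0},{"x":0,"y":0,"z":0,"ax":0,"ay":0,"az":0},{"x":0,"y":0,"z":2,"ax":0,"ay":0,"az":0},{"x":0,"y":0,"z":6,"ax":0,"ay":0,"az":0},{"x":0,"y":0,"z":11,"ax":0,"ay":0,"az":0}]'
python3 -m creep '[{"x":-0.5,"y":4,"z":0,"ax":0,"ay":0,"az":0},{"x":-1,"y":8,"z":0,"ax":0,"ay":0,"az":0},{"x":-2,"y":12,"z":0,"ax":0,"ay":0,"az":0},{"x":-3,"y":16,"z":0,"ax":0,"ay":0,"az":0},{"x":-3.5,"y":20,"z":0,"ax":0,"ay":0,"az":0}]'
```

```text
clock: 10.75
tool_pos: [604.3, -277.5, 23.0]
tcp_rot: [-0.002, 1.0, -0.002, 0.003]
contact_force: [0.1, 0.1, -0.6]
grip_width: 54.4
clock: 11.25
tool_pos: [603.3, -276.9, 132.6]
tcp_rot: [-0.002, 1.0, -0.001, 0.001]
contact_force: [1.3, -1.0, -0.0]
grip_width: 54.5
clock: 11.75
tool_pos: [567.2, -75.4, 132.7]
tcp_rot: [-0.002, 1.0, -0.001, 0.001]
contact_force: [0.4, -0.0, 0.3]
grip_width: 54.4
```

```bash
python3 -m creep '[{"x":-0.7,"y":4,"z":0,"ax":0,"ay":0,"az":0},{"x":-2.05,"y":7.9,"z":0,"ax":0,"ay":0,"az":0},{"x":-2.05,"y":7.9,"z":-2,"ax":0,"ay":0,"az":0},{"x":-2.05,"y":7.9,"z":-5,"ax":0,"ay":0,"az":0},{"x":-2.05,"y":7.9,"z":-7,"ax":0,"ay":0,"az":0}]'
python3 -m creep '[{"x":0,"y":0,"z":0,"ax":0,"ay":0,"az":0},{"x":0,"y":0,"z":0,"ax":0,"ay":0,"az":0},{"x":0,"y":0,"z":0,"ax":0,"ay":0,"az":0},{"x":0,"y":0,"z":0,"ax":0,"ay":0,"az":0},{"x":0,"y":0,"z":0,"ax":0,"ay":0,"az":0}]'
```

```text
clock: 12.25
tool_pos: [546.3, 4.0, 61.6]
tcp_rot: [-0.002, 1.0, -0.001, 0.001]
contact_force: [1.0, -0.2, 0.3]
grip_width: 54.2
clock: 12.75
tool_pos: [546.8, 3.9, 62.4]
tcp_rot: [-0.002, 1.0, -0.001, 0.002]
contact_force: [0.8, 1.9, -0.1]
grip_width: 54.4
```

```bash
python3 -m creep '[{"x":0,"y":0,"z":-1,"ax":0,"ay":0,"az":0},{"x":0,"y":0,"z":-2,"ax":0,"ay":0,"az":0},{"x":0,"y":0,"z":-2.4,"ax":0,"ay":0,"az":0},{"x":0,"y":0,"z":-2.5,"ax":0,"ay":0,"az":0},{"x":0,"y":0,"z":-2.5,"ax":0,"ay":0,"az":0}]'
```

```text
clock: 13.25
tool_pos: [546.3, 4.0, 36.9]
tcp_rot: [-0.002, 1.0, -0.001, 0.001]
contact_force: [-0.1, -0.3, 1.3]
grip_width: 54.3
```

Release, then go towards the second glass.

```bash
python3 -m creep '[{"x":0,"y":0,"z":0,"ax":0,"ay":0,"az":0},{"x":0,"y":0,"z":0,"ax":0,"ay":0,"az":0},{"x":0,"y":0,"z":0,"ax":0,"ay":0,"az":0},{"x":0,"y":0,"z":0,"ax":0,"ay":0,"az":0},{"x":0,"y":0,"z":0,"ax":0,"ay":0,"az":0}]' 80
python3 -m creep '[{"x":0,"y":0,"z":3,"ax":0,"ay":0,"az":0},{"x":0,"y":0,"z":7,"ax":0,"ay":0,"az":0},{"x":1,"y":0,"z":12,"ax":0,"ay":0,"az":0},{"x":3,"y":0,"z":16,"ax":0,"ay":0,"az":0},{"x":5,"y":0,"z":20,"ax":0,"ay":0,"az":0}]'
python3 -m creep '[{"x":0,"y":0,"z":0,"ax":0,"ay":0,"az":0},{"x":0,"y":0,"z":0,"ax":0,"ay":0,"az":0},{"x":0,"y":0,"z":0,"ax":0,"ay":0,"az":0},{"x":0,"y":0,"z":0,"ax":0,"ay":0,"az":0},{"x":0,"y":0,"z":0,"ax":0,"ay":0,"az":0}]' 
python3 - <<'E'
from h import *
obs,d=wlook('w6',[('yellow',10),('white',22)],1000)
d2=viewer.get_image('top')
for c in blobs(d2,'white',120):
    m,e,D=disc(d2,c,8); print('topw',np.round(m,1),round(D,1))
E
```

```text
clock: 13.75
tool_pos: [546.3, 4.0, 36.9]
tcp_rot: [-0.002, 1.0, -0.001, 0.001]
contact_force: [-0.5, 0.3, -0.1]
grip_width: 73.0
clock: 14.25
tool_pos: [596.6, 4.1, 239.4]
tcp_rot: [-0.002, 1.0, -0.001, 0.001]
contact_force: [1.5, -0.5, -0.6]
grip_width: 72.6
clock: 14.75
tool_pos: [595.8, 4.1, 238.3]
tcp_rot: [-0.002, 1.0, -0.001, 0.0]
contact_force: [-0.5, 0.4, 0.2]
grip_width: 73.6
yellow [751.9  -6.2] enc [753.5  -6.8] D 49.0 px [312. 299.]
yellow [539.2 281.9] enc [539.1 281.9] D 55.8 px [583. 120.]
white [ 517.1 -285.5] enc [ 517.1 -285.5] D 52.3 px [37. 96.]
white [ 439.2 -271.8] enc [ 428.7 -271.9] D 36.5 px [35. 11.]
topw [ 339.1 -285.3] 49.2
topw [ 424.4 -280.1] 48.9
topw [ 516.7 -294.2] 48.2
```

View pics/w6.png

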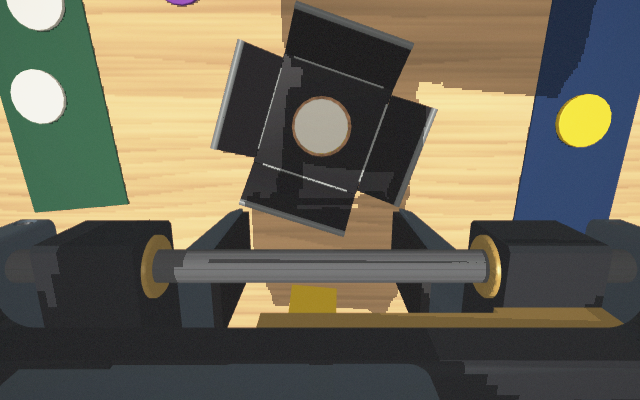

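The separator is centred on the glass at px (321,126), with the cork ring even all round. Next is the second glass, near (539,283).

```bash
python3 -m creep '[{"x":-1,"y":4.8,"z":0,"ax":0,"ay":0,"az":0},{"x":-2,"y":9.6,"z":0,"ax":0,"ay":0,"az":0},{"x":-3,"y":14.4,"z":0,"ax":0,"ay":0,"az":0},{"x":-4,"y":19.2,"z":0,"ax":0,"ay":0,"az":0},{"x":-5,"y":24,"z":0,"ax":0,"ay":0,"az":0}]' 100
python3 -m creep '[{"x":-0.7,"y":3.8,"z":-3,"ax":0,"ay":0,"az":0},{"x":-0.7,"y":3.8,"z":-6,"ax":0,"ay":0,"az":0},{"x":-0.7,"y":3.8,"z":-9,"ax":0,"ay":0,"az":0},{"x":-0.7,"y":3.8,"z":-10,"ax":0,"ay":0,"az":0},{"x":-0.7,"y":3.8,"z":-10,"ax":0,"ay":0,"az":0}]'
python3 - <<'E'
from h import *
obs,d=wlook('w7',[('yellow',10)],1000)
E
```

```text
clock: 15.35
tool_pos: [545.4, 245.9, 238.6]
tcp_rot: [-0.002, 1.0, -0.001, 0.001]
contact_force: [1.0, 0.3, 0.0]
grip_width: 91.0
clock: 15.85
tool_pos: [537.8, 283.4, 137.5]
tcp_rot: [-0.002, 1.0, -0.001, -0.001]
contact_force: [0.7, -0.1, 0.4]
grip_width: 91.1
yellow [539.3 283.8] enc [539.3 283.9] D 54.7 px [322. 195.]
```

View pics/w7.png

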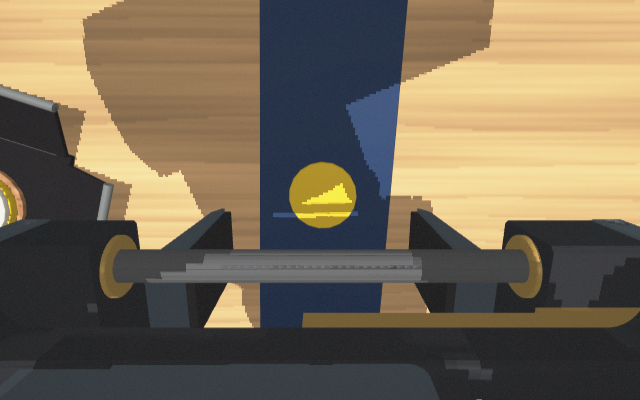

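```bash
python3 -m creep '[{"x":0.1,"y":0,"z":-4,"ax":0,"ay":0,"az":0},{"x":0.1,"y":0,"z":-7.5,"ax":0,"ay":0,"az":0},{"x":0.1,"y":0,"z":-9.5,"ax":0,"ay":0,"az":0},{"x":0.1,"y":0,"z":-10.5,"ax":0,"ay":0,"az":0},{"x":0.1,"y":0,"z":-10.5,"ax":0,"ay":0,"az":0}]'
```

```text
clock: 16.4
tool_pos: [540.0, 283.5, 34.1]
tcp_rot: [-0.001, 1.0, -0.001, 0.001]
contact_force: [0.2, -0.8, 0.8]
grip_width: 91.2
```

```bash
python3 -m creep '[{"x":-0.07,"y":0,"z":-0.5,"ax":0,"ay":0,"az":0},{"x":-0.07,"y":0,"z":-1,"ax":0,"ay":0,"az":0},{"x":-0.07,"y":0,"z":-1,"ax":0,"ay":0,"az":0},{"x":-0.07,"y":0,"z":-1,"ax":0,"ay":0,"az":0},{"x":-0.07,"y":0,"z":-1,"ax":0,"ay":0,"az":0}]'
python3 -m creep '[{"x":0,"y":0,"z":0,"ax":0,"ay":0,"az":0},{"x":0,"y":0,"z":0,"ax":0,"ay":0,"az":0},{"x":0,"y":0,"z":0,"ax":0,"ay":0,"az":0},{"x":0,"y":0,"z":0,"ax":0,"ay":0,"az":0},{"x":0,"y":0,"z":0,"ax":0,"ay":0,"az":0}]' 50
python3 -m creep '[{"x":0,"y":0,"z":0,"ax":0,"ay":0,"az":0},{"x":0,"y":0,"z":0,"ax":0,"ay":0,"az":0},{"x":0,"y":0,"z":2,"ax":0,"ay":0,"az":0},{"x":0,"y":0,"z":6,"ax":0,"ay":0,"az":0},{"x":0,"y":0,"z":11,"ax":0,"ay":0,"az":0}]'
```

```text
clock: 16.9
tool_pos: [539.5, 283.6, 24.5]
tcp_rot: [-0.001, 1.0, -0.001, 0.001]
contact_force: [-1.0, -0.6, -0.7]
grip_width: 91.4
clock: 17.4
tool_pos: [539.5, 283.6, 24.5]
tcp_rot: [-0.001, 1.0, -0.001, 0.001]
contact_force: [0.4, 0.3, 0.7]
grip_width: 54.5
clock: 17.9
tool_pos: [538.3, 283.1, 134.2]
tcp_rot: [-0.001, 1.0, -0.001, -0.001]
contact_force: [0.8, 0.6, 0.0]
grip_width: 54.6
```

```bash
python3 -m creep '[{"x":0.2,"y":-4.5,"z":0,"ax":0,"ay":0,"az":0},{"x":0.4,"y":-9,"z":0,"ax":0,"ay":0,"az":0},{"x":0.6,"y":-14,"z":0,"ax":0,"ay":0,"az":0},{"x":0.8,"y":-19,"z":0,"ax":0,"ay":0,"az":0},{"x":0.8,"y":-24,"z":0,"ax":0,"ay":0,"az":0}]'
python3 -m creep '[{"x":0,"y":-2,"z":0,"ax":0,"ay":0,"az":0},{"x":0,"y":-4,"z":0,"ax":0,"ay":0,"az":0},{"x":0,"y":-4,"z":-3,"ax":0,"ay":0,"az":0},{"x":0,"y":-4,"z":-6,"ax":0,"ay":0,"az":0},{"x":0,"y":-4,"z":-7,"ax":0,"ay":0,"az":0}]'
python3 -m creep '[{"x":0,"y":0,"z":0,"ax":0,"ay":0,"az":0},{"x":0,"y":0,"z":0,"ax":0,"ay":0,"az":0},{"x":0,"y":0,"z":0,"ax":0,"ay":0,"az":0},{"x":0,"y":0,"z":0,"ax":0,"ay":0,"az":0},{"x":0,"y":0,"z":0,"ax":0,"ay":0,"az":0}]'
```

```text
clock: 18.4
tool_pos: [546.2, 41.4, 134.3]
tcp_rot: [-0.002, 1.0, -0.001, -0.001]
contact_force: [0.7, 0.4, -1.0]
grip_width: 54.4
clock: 18.9
tool_pos: [544.9, 1.3, 62.2]
tcp_rot: [-0.001, 1.0, -0.001, -0.002]
contact_force: [-0.0, 0.0, 1.1]
grip_width: 54.6
clock: 19.4
tool_pos: [545.3, 1.3, 62.9]
tcp_rot: [-0.001, 1.0, -0.001, -0.002]
contact_force: [0.1, -0.1, 0.0]
grip_width: 54.5
```

```bash
python3 -m creep '[{"x":0.13,"y":0.26,"z":-0.5,"ax":0,"ay":0,"az":0},{"x":0.13,"y":0.26,"z":-1.2,"ax":0,"ay":0,"az":0},{"x":0.13,"y":0.26,"z":-1.7,"ax":0,"ay":0,"az":0},{"x":0.13,"y":0.26,"z":-1.9,"ax":0,"ay":0,"az":0},{"x":0.13,"y":0.26,"z":-1.9,"ax":0,"ay":0,"az":0}]'
```

```text
clock: 19.9
tool_pos: [546.3, 3.9, 43.6]
tcp_rot: [-0.001, 1.0, -0.001, -0.002]
contact_force: [-0.8, -0.1, -0.1]
grip_width: 54.5
```

```bash
python3 -m creep '[{"x":0,"y":0,"z":0,"ax":0,"ay":0,"az":0},{"x":0,"y":0,"z":0,"ax":0,"ay":0,"az":0},{"x":0,"y":0,"z":0,"ax":0,"ay":0,"az":0},{"x":0,"y":0,"z":0,"ax":0,"ay":0,"az":0},{"x":0,"y":0,"z":0,"ax":0,"ay":0,"az":0}]' 80
python3 -m creep '[{"x":0,"y":0,"z":3,"ax":0,"ay":0,"az":0},{"x":0,"y":0,"z":7,"ax":0,"ay":0,"az":0},{"x":1,"y":0,"z":12,"ax":0,"ay":0,"az":0},{"x":3,"y":0,"z":16,"ax":0,"ay":0,"az":0},{"x":5,"y":0,"z":19,"ax":0,"ay":0,"az":0}]'
python3 -m creep '[{"x":0,"y":0,"z":0,"ax":0,"ay":0,"az":0},{"x":0,"y":0,"z":0,"ax":0,"ay":0,"az":0},{"x":0,"y":0,"z":0,"ax":0,"ay":0,"az":0},{"x":0,"y":0,"z":0,"ax":0,"ay":0,"az":0},{"x":0,"y":0,"z":0,"ax":0,"ay":0,"az":0}]' 
python3 - <<'E'
from h import *
obs,d=wlook('w8',[('yellow',29),('white',8)],1000)
d2=viewer.get_image('top')
for c in blobs(d2,'white',120):
    m,e,D=disc(d2,c,8); print('topw',np.round(m,1),round(D,1))
E
```

```text
clock: 20.4
tool_pos: [546.3, 3.9, 43.5]
tcp_rot: [-0.001, 1.0, -0.001, -0.002]
contact_force: [-0.1, 0.2, -0.6]
grip_width: 72.9
clock: 20.9
tool_pos: [597.1, 3.9, 237.0]
tcp_rot: [-0.001, 1.0, -0.001, -0.001]
contact_force: [0.8, 0.4, -0.7]
grip_width: 73.0
clock: 21.4
tool_pos: [596.4, 4.0, 236.0]
tcp_rot: [-0.001, 1.0, -0.001, -0.002]
contact_force: [-0.2, -0.3, 0.3]
grip_width: 72.5
yellow [739.7  -5.9] enc [741.1  -6.1] D 44.9 px [313. 300.]
yellow [546.    3.1] enc [546.1   3.1] D 54.6 px [321. 127.]
white [ 516.7 -296.5] enc [ 516.7 -296.5] D 54.2 px [36. 97.]
white [ 435.7 -282.3] enc [ 426.9 -282.2] D 38.3 px [35. 11.]
topw [ 339.1 -285.3] 49.1
topw [ 424.4 -280.1] 48.8
topw [ 516.7 -294.3] 48.3
```

View pics/w8.png

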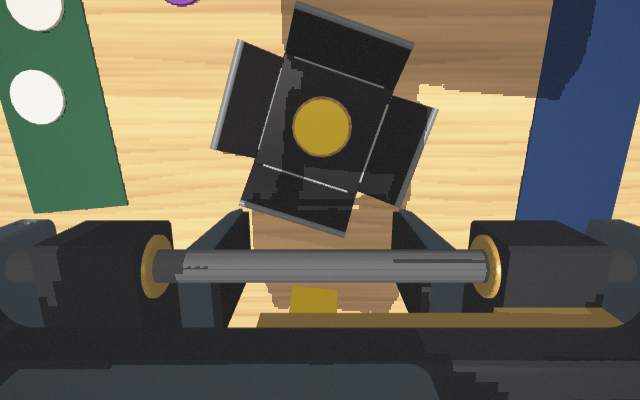

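The second glass is centred at px (321,127). Now the separator at (517,-296).

```bash
python3 -m creep '[{"x":-1,"y":-4.8,"z":0,"ax":0,"ay":0,"az":0},{"x":-2,"y":-9.6,"z":0,"ax":0,"ay":0,"az":0},{"x":-3.5,"y":-14.3,"z":0,"ax":0,"ay":0,"az":0},{"x":-5,"y":-19,"z":0,"ax":0,"ay":0,"az":0},{"x":-6.5,"y":-23.5,"z":0,"ax":0,"ay":0,"az":0}]' 100
python3 -m creep '[{"x":-0.7,"y":-4,"z":0,"ax":0,"ay":0,"az":0},{"x":-1.4,"y":-6.4,"z":-4,"ax":0,"ay":0,"az":0},{"x":-1.4,"y":-6.4,"z":-8,"ax":0,"ay":0,"az":0},{"x":-1.4,"y":-6.4,"z":-10,"ax":0,"ay":0,"az":0},{"x":-1.4,"y":-6.4,"z":-10,"ax":0,"ay":0,"az":0}]'
python3 - <<'E'
from h import *
obs,d=wlook('w9',[('white',8)],1000)
E
```

```text
clock: 22.0
tool_pos: [530.8, -232.9, 236.3]
tcp_rot: [-0.001, 1.0, -0.001, -0.001]
contact_force: [0.4, -0.6, 1.1]
grip_width: 90.9
clock: 22.5
tool_pos: [515.1, -296.1, 133.4]
tcp_rot: [-0.001, 1.0, 0.0, -0.004]
contact_force: [-0.1, -0.0, 0.3]
grip_width: 91.2
white [ 506.5 -304.9] enc [ 509.3 -301.5] D 34.5 px [313. 185.]
white [ 424.3 -282.2] enc [ 424.4 -282.1] D 54.3 px [340.  78.]
```

View pics/w9.png

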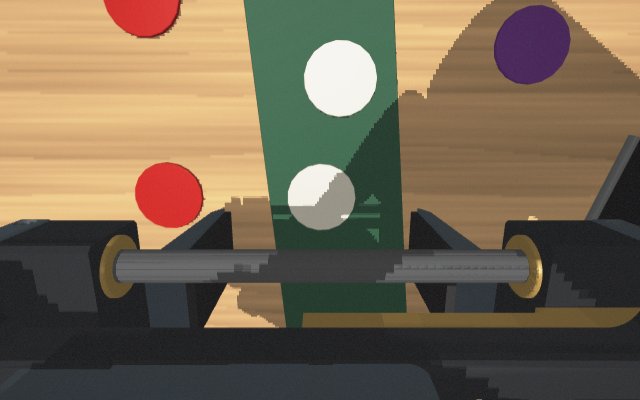

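```bash
python3 -m creep '[{"x":0.12,"y":0,"z":-4,"ax":0,"ay":0,"az":0},{"x":0.12,"y":0,"z":-7.5,"ax":0,"ay":0,"az":0},{"x":0.12,"y":0,"z":-9.5,"ax":0,"ay":0,"az":0},{"x":0.12,"y":0,"z":-10.5,"ax":0,"ay":0,"az":0},{"x":0.12,"y":0,"z":-10.5,"ax":0,"ay":0,"az":0}]'
```

```text
clock: 23.05
tool_pos: [517.7, -296.6, 30.7]
tcp_rot: [-0.001, 1.0, -0.0, -0.002]
contact_force: [0.2, 0.3, -0.3]
grip_width: 91.2
```

```bash
python3 -m creep '[{"x":-0.1,"y":0,"z":-0.4,"ax":0,"ay":0,"az":0},{"x":-0.1,"y":0,"z":-0.8,"ax":0,"ay":0,"az":0},{"x":-0.1,"y":0,"z":-0.8,"ax":0,"ay":0,"az":0},{"x":-0.1,"y":0,"z":-0.8,"ax":0,"ay":0,"az":0},{"x":-0.1,"y":0,"z":-0.8,"ax":0,"ay":0,"az":0}]'
python3 -m creep '[{"x":0,"y":0,"z":0,"ax":0,"ay":0,"az":0},{"x":0,"y":0,"z":0,"ax":0,"ay":0,"az":0},{"x":0,"y":0,"z":0,"ax":0,"ay":0,"az":0},{"x":0,"y":0,"z":0,"ax":0,"ay":0,"az":0},{"x":0,"y":0,"z":0,"ax":0,"ay":0,"az":0}]' 50
python3 -m creep '[{"x":0,"y":0,"z":0,"ax":0,"ay":0,"az":0},{"x":0,"y":0,"z":0,"ax":0,"ay":0,"az":0},{"x":0,"y":0,"z":2,"ax":0,"ay":0,"az":0},{"x":0,"y":0,"z":6,"ax":0,"ay":0,"az":0},{"x":0,"y":0,"z":11,"ax":0,"ay":0,"az":0}]'
```

```text
clock: 23.55
tool_pos: [516.9, -296.7, 23.0]
tcp_rot: [-0.002, 1.0, -0.001, -0.002]
contact_force: [-0.3, 0.2, -0.5]
grip_width: 91.2
clock: 24.05
tool_pos: [516.9, -296.7, 23.0]
tcp_rot: [-0.001, 1.0, -0.001, -0.002]
contact_force: [0.9, 0.9, 0.2]
grip_width: 54.6
clock: 24.55
tool_pos: [515.8, -296.0, 132.8]
tcp_rot: [-0.001, 1.0, 0.0, -0.004]
contact_force: [0.8, -1.1, -0.4]
grip_width: 54.6
```

```bash
python3 -m creep '[{"x":0.5,"y":4.8,"z":0,"ax":0,"ay":0,"az":0},{"x":1,"y":9.6,"z":0,"ax":0,"ay":0,"az":0},{"x":1.5,"y":14.4,"z":0,"ax":0,"ay":0,"az":0},{"x":2,"y":19.2,"z":0,"ax":0,"ay":0,"az":0},{"x":2.5,"y":24,"z":0,"ax":0,"ay":0,"az":0}]'
python3 -m creep '[{"x":0.5,"y":4,"z":0,"ax":0,"ay":0,"az":0},{"x":0.5,"y":6,"z":0,"ax":0,"ay":0,"az":0},{"x":0.5,"y":6,"z":-3,"ax":0,"ay":0,"az":0},{"x":0.5,"y":6,"z":-6,"ax":0,"ay":0,"az":0},{"x":0.5,"y":6,"z":-6.5,"ax":0,"ay":0,"az":0}]'
python3 -m creep '[{"x":0,"y":0,"z":0,"ax":0,"ay":0,"az":0},{"x":0,"y":0,"z":0,"ax":0,"ay":0,"az":0},{"x":0,"y":0,"z":0,"ax":0,"ay":0,"az":0},{"x":0,"y":0,"z":0,"ax":0,"ay":0,"az":0},{"x":0,"y":0,"z":0,"ax":0,"ay":0,"az":0}]'
```

```text
clock: 25.05
tool_pos: [540.7, -54.2, 133.0]
tcp_rot: [-0.001, 1.0, 0.0, -0.003]
contact_force: [0.9, 0.3, -0.3]
grip_width: 54.5
clock: 25.55
tool_pos: [544.1, 6.2, 65.5]
tcp_rot: [-0.002, 1.0, 0.001, -0.006]
contact_force: [-0.6, 0.6, -0.2]
grip_width: 54.4
clock: 26.05
tool_pos: [544.4, 6.1, 66.2]
tcp_rot: [-0.001, 1.0, 0.001, -0.005]
contact_force: [0.2, 0.5, 0.1]
grip_width: 54.4
```

```bash
python3 -m creep '[{"x":0.2,"y":-0.2,"z":-0.4,"ax":0,"ay":-0.5,"az":0},{"x":0.2,"y":-0.2,"z":-1,"ax":0,"ay":-0.5,"az":0},{"x":0.2,"y":-0.2,"z":-1.3,"ax":0,"ay":-0.5,"az":0},{"x":0.2,"y":-0.2,"z":-1.3,"ax":0,"ay":-0.5,"az":0},{"x":0.2,"y":-0.2,"z":-1.3,"ax":0,"ay":-0.5,"az":0}]'
```

```text
clock: 26.55
tool_pos: [546.3, 4.2, 53.0]
tcp_rot: [-0.001, 1.0, 0.001, -0.001]
contact_force: [0.5, 0.6, 0.7]
grip_width: 54.6
```

```bash
python3 -m creep '[{"x":0,"y":0,"z":-0.2,"ax":0,"ay":0,"az":0},{"x":0,"y":0,"z":-0.35,"ax":0,"ay":0,"az":0},{"x":0,"y":0,"z":-0.38,"ax":0,"ay":0,"az":0},{"x":0,"y":0,"z":-0.38,"ax":0,"ay":0,"az":0},{"x":0,"y":0,"z":-0.38,"ax":0,"ay":0,"az":0}]'
python3 -m creep '[{"x":0,"y":0,"z":0,"ax":0,"ay":0,"az":0},{"x":0,"y":0,"z":0,"ax":0,"ay":0,"az":0},{"x":0,"y":0,"z":0,"ax":0,"ay":0,"az":0},{"x":0,"y":0,"z":0,"ax":0,"ay":0,"az":0},{"x":0,"y":0,"z":0,"ax":0,"ay":0,"az":0}]' 80
python3 -m creep '[{"x":0,"y":0,"z":3,"ax":0,"ay":0,"az":0},{"x":0,"y":0,"z":7,"ax":0,"ay":0,"az":0},{"x":1,"y":0,"z":12,"ax":0,"ay":0,"az":0},{"x":3,"y":0,"z":16,"ax":0,"ay":0,"az":0},{"x":5,"y":0,"z":18.5,"ax":0,"ay":0,"az":0}]'
python3 -m creep '[{"x":0,"y":0,"z":0,"ax":0,"ay":0,"az":0},{"x":0,"y":0,"z":0,"ax":0,"ay":0,"az":0},{"x":0,"y":0,"z":0,"ax":0,"ay":0,"az":0},{"x":0,"y":0,"z":0,"ax":0,"ay":0,"az":0},{"x":0,"y":0,"z":0,"ax":0,"ay":0,"az":0}]' 
python3 - <<'E'
from h import *
HS['white']=((0,0,120),(180,60,255))
obs,d=wlook('w10',[('yellow',29),('white',34)],1000)
d2=snap('top','top10')
for c in blobs(d2,'white',120):
    m,e,D=disc(d2,c,8); print('topw',np.round(m,1),round(D,1))
d=snap('scene','sc10'); im=cv2.cvtColor(d['image'][130:270,250:460],cv2.COLOR_RGB2BGR); cv2.imwrite('pics/sc10c.png',cv2.resize(im,None,fx=3.5,fy=3.5,interpolation=cv2.INTER_CUBIC))
E
```

```text
clock: 27.05
tool_pos: [546.3, 4.2, 49.2]
tcp_rot: [-0.001, 1.0, 0.001, -0.001]
contact_force: [0.9, 0.1, -0.9]
grip_width: 54.3
clock: 27.55
tool_pos: [546.4, 4.2, 49.3]
tcp_rot: [-0.001, 1.0, 0.001, -0.001]
contact_force: [0.4, -0.2, -0.5]
grip_width: 72.8
clock: 28.05
tool_pos: [597.5, 4.1, 238.1]
tcp_rot: [-0.001, 1.0, 0.0, 0.001]
contact_force: [1.4, -1.2, -0.9]
grip_width: 73.2
clock: 28.55
tool_pos: [596.7, 4.2, 237.1]
tcp_rot: [-0.001, 1.0, 0.0, 0.0]
contact_force: [-0.6, -0.6, 0.4]
grip_width: 72.8
yellow [740.8  -5.9] enc [742.3  -5.9] D 46.4 px [312. 299.]
white [546.3   3.5] enc [546.2   3.4] D 54.2 px [320. 126.]
white [ 443.1 -261.7] enc [ 435.1 -262. ] D 36.0 px [34. 11.]
topw [ 339.  -285.4] 56.3
topw [ 306.9 -709.4] 159.7
topw [337.7 110.7] 210.0
topw [ 424.1 -280.3] 56.0
topw [354.9 354.9] 116.3
topw [544.  -32.4] 72.9
topw [572.4 269.4] 72.9
topw [ 723.1 -205.7] 39.7
topw [737.5 -48.8] 113.3
topw [744.6 107.5] 261.7
topw [766.9 267. ] 113.9
```

View pics/w10.png

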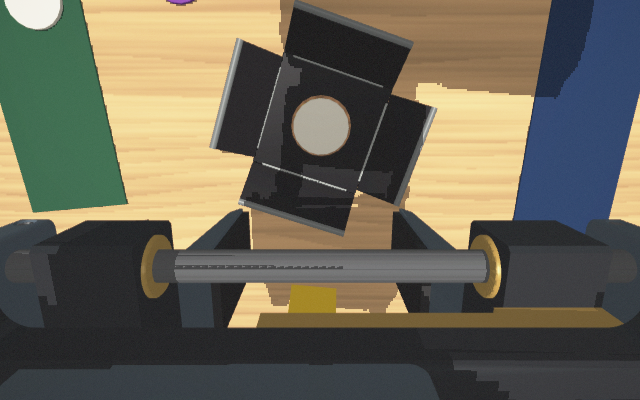

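View pics/sc10c.png

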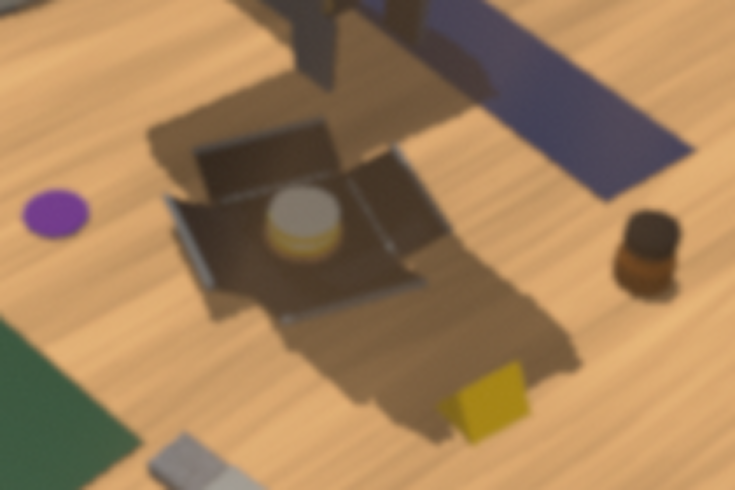

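The stack is complete: glass, separator, glass, separator, centred at (546.3,3.5). I'll now turn the tool into line with the tray (-18.7°), shut it, and fold the left (+v) side first.

```bash
cat >> h.py <<'E'
def rel(r,ang,z,lat=0,yaw=None):
    # deltas (cm) to tray-polar target; ang = direction of side deg
    o=ctrl.observe(); a=np.radians(ang); u=np.array([np.cos(a),np.sin(a)]); w=np.array([-u[1],u[0]])
    p=np.array([546.5,3.8])+r*u+lat*w
    return np.round(np.r_[(p-o['tool_pos'][:2])/10,(z-o['tool_pos'][2])/10],2)
def arc(ang,off,ths):
    for t in ths: print(t, rel(60+50*np.cos(t)+off,ang,7+50*np.sin(t)))
E
python3 -m creep '[{"x":0,"y":4,"z":-2,"ax":0,"ay":0,"az":-5},{"x":0,"y":8,"z":-5,"ax":0,"ay":0,"az":-10},{"x":0,"y":11,"z":-8,"ax":0,"ay":0,"az":-15},{"x":-0.5,"y":13.2,"z":-11,"ax":0,"ay":0,"az":-18.7},{"x":-0.5,"y":13.2,"z":-14,"ax":0,"ay":0,"az":-18.7}]' 0
python3 - <<'E'
from h import *
print(rel(138,71.3,24), ctrl.observe()['tcp_rot'])
E
```

```text
clock: 29.2
tool_pos: [591.5, 138.8, 96.5]
tcp_rot: [0.161, 0.987, 0.001, 0.001]
contact_force: [-0.1, -1.2, 0.2]
grip_width: 35.9
[-0.07 -0.43 -7.25] [1.61085823e-01 9.86940044e-01 5.12278519e-04 6.66345357e-04]
```

```bash
python3 -m creep '[{"x":0,"y":-0.2,"z":-3,"ax":0,"ay":0,"az":0},{"x":0,"y":-0.2,"z":-5,"ax":0,"ay":0,"az":0},{"x":0,"y":-0.2,"z":-6.5,"ax":0,"ay":0,"az":0},{"x":0,"y":-0.2,"z":-7.1,"ax":0,"ay":0,"az":0},{"x":0,"y":-0.2,"z":-7.1,"ax":0,"ay":0,"az":0}]'
python3 - <<'E'
from h import *
arc(71.3,17,[.35,.5,.65,.8,.95])
d=snap('wrist','w11')
E
```

```text
clock: 29.7
tool_pos: [591.4, 136.7, 25.2]
tcp_rot: [0.161, 0.987, 0.0, 0.0]
contact_force: [-0.4, -0.4, 0.7]
grip_width: 0.3
0.35 [-0.51 -1.55 -0.1 ]
0.5 [-0.61 -1.85  0.58]
0.65 [-0.74 -2.23  1.21]
0.8 [-0.9  -2.7   1.77]
0.95 [-1.09 -3.25  2.25]
```

View pics/w11.png

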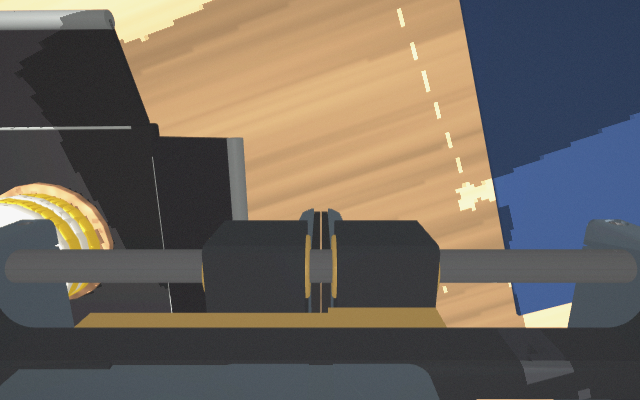

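The fingertips taper, closed width about 18 mm at px 302–342. I'll use a smaller offset.

```bash
python3 - <<'E'
from h import *
arc(71.3,13,[.35,.45,.55,.65,.75])
E
python3 -m creep '[{"x":-0.4,"y":-1.2,"z":-0.1,"ax":0,"ay":0,"az":0},{"x":-0.65,"y":-1.95,"z":-0.1,"ax":0,"ay":0,"az":0},{"x":-0.75,"y":-2.25,"z":0.4,"ax":0,"ay":0,"az":0},{"x":-0.85,"y":-2.6,"z":1.0,"ax":0,"ay":0,"az":0},{"x":-0.97,"y":-2.9,"z":1.5,"ax":0,"ay":0,"az":0}]'
python3 - <<'E'
from h import *
arc(71.3,13,[.65,.75,.9,1.05,1.2,1.35])
d=snap('wrist','w12')
E
```

```text
0.35 [-0.68 -1.94 -0.18]
0.45 [-0.74 -2.12  0.28]
0.55 [-0.82 -2.35  0.72]
0.65 [-0.91 -2.62  1.13]
0.75 [-1.02 -2.92  1.52]
clock: 30.25
tool_pos: [582.3, 107.5, 41.9]
tcp_rot: [0.161, 0.987, 0.001, 0.001]
contact_force: [0.9, -0.1, -0.3]
grip_width: 0.4
0.65 [ 0.04  0.32 -0.46]
0.75 [-0.06  0.01 -0.08]
0.9 [-0.24 -0.51  0.43]
1.05 [-0.44 -1.1   0.85]
1.2 [-0.65 -1.74  1.17]
1.35 [-0.88 -2.41  1.39]
```

View pics/w12.png

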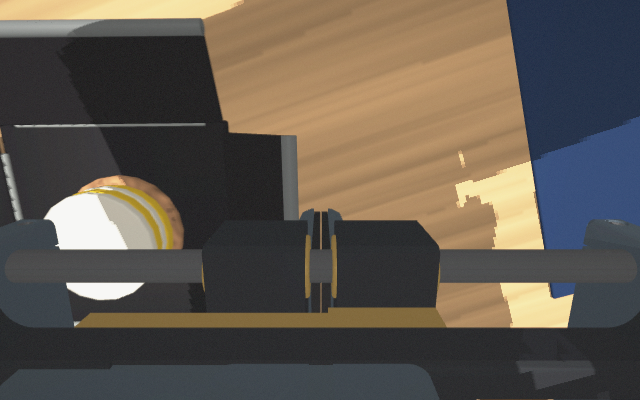

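```bash
cat >> h.py <<'E'
def edgeang(d,px,ang,obs=None):
    # bead centre pixel -> hinge total angle via circle about hinge
    from scipy.optimize import brentq
    a=np.radians(ang); u=np.array([np.cos(a),np.sin(a)])
    f=lambda z:(lambda P: np.hypot((P[:2]-[546.5,3.8])@u-60,z-6)-50)(ray(d,px,z,obs))
    zs=np.linspace(0,62,125); v=[f(z) for z in zs]; out=[]
    for i in range(124):
        if v[i]*v[i+1]<0:
            z=brentq(f,zs[i],zs[i+1]); r=(ray(d,px,z,obs)[:2]-[546.5,3.8])@u; out.append((round(np.arctan2(z-6,r-60),3),round(r,1),round(z,1)))
    return out
E
python3 - <<'E'
from h import *
o=ctrl.observe(); d=viewer.get_image('wrist')
print(edgeang(d,(289.5,180),71.3,o), (o['tool_pos'][:2]-[546.5,3.8])@[.3206,.9472])
E
```

```text
[(np.float64(0.806), np.float64(94.6), 42.1)] 109.42951365749384
```

```bash
python3 -m creep '[{"x":-0.24,"y":-0.5,"z":0.4,"ax":0,"ay":0,"az":0},{"x":-0.44,"y":-1.1,"z":0.8,"ax":0,"ay":0,"az":0},{"x":-0.65,"y":-1.75,"z":1.1,"ax":0,"ay":0,"az":0},{"x":-0.88,"y":-2.4,"z":1.3,"ax":0,"ay":0,"az":0},{"x":-0.95,"y":-2.65,"z":1.4,"ax":0,"ay":0,"az":0}]'
python3 - <<'E'
from h import *
o=ctrl.observe();d=snap('wrist','w13')
print((o['tool_pos'][:2]-[546.5,3.8])@[.3206,.9472])
E
```

```text
clock: 30.85
tool_pos: [572.4, 80.1, 56.0]
tcp_rot: [0.161, 0.987, 0.001, 0.001]
contact_force: [0.1, 0.6, 0.4]
grip_width: 0.4
80.6306545558565
```

View pics/w13.png

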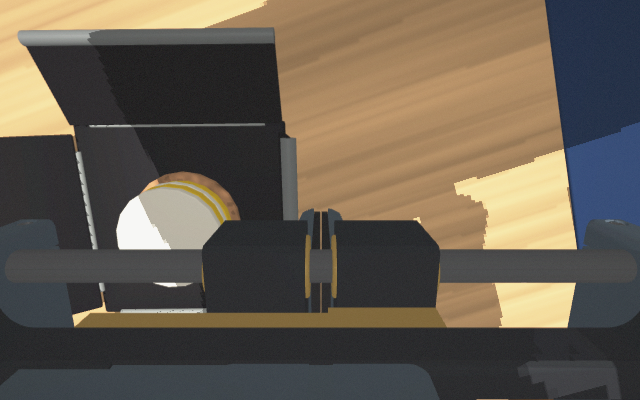

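```bash
python3 - <<'E'
from h import *
o=ctrl.observe(); d=viewer.get_image('wrist')
print(edgeang(d,(289.5,180),71.3,o),rel(73,71.3,57))
E
```

```text
[(np.float64(1.455), np.float64(65.8), 55.7)] [-0.26 -0.74  0.11]
```

```bash
python3 -m creep '[{"x":-0.07,"y":-0.2,"z":0.05,"ax":0,"ay":0,"az":0},{"x":-0.14,"y":-0.4,"z":0.05,"ax":0,"ay":0,"az":0},{"x":-0.2,"y":-0.6,"z":0.05,"ax":0,"ay":0,"az":0},{"x":-0.2,"y":-0.6,"z":0.05,"ax":0,"ay":0,"az":0},{"x":-0.2,"y":-0.6,"z":0.05,"ax":0,"ay":0,"az":0}]'
python3 - <<'E'
from h import *
o=ctrl.observe();d=snap('wrist','w14')
print((o['tool_pos'][:2]-[546.5,3.8])@[.3206,.9472], o['contact_force'])
E
```

```text
clock: 31.45
tool_pos: [570.4, 74.4, 56.3]
tcp_rot: [0.162, 0.987, 0.0, 0.001]
contact_force: [-0.3, -0.2, -0.7]
grip_width: 0.3
74.50609231175588 [-0.27699699 -0.24731772 -0.68020224]
```

View pics/w14.png

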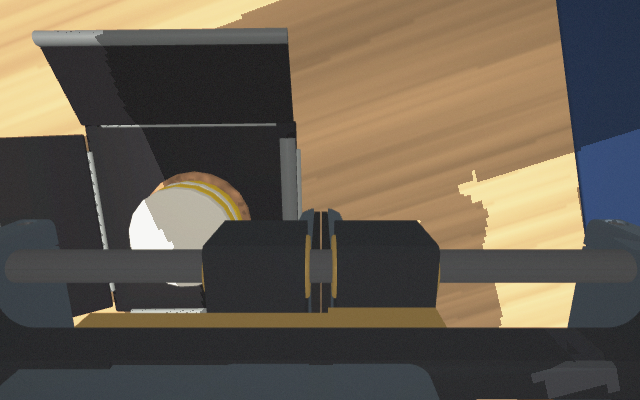

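```bash
python3 -m creep '[{"x":-0.03,"y":-0.08,"z":0,"ax":0,"ay":0,"az":0},{"x":-0.05,"y":-0.15,"z":0,"ax":0,"ay":0,"az":0},{"x":-0.05,"y":-0.15,"z":0,"ax":0,"ay":0,"az":0},{"x":-0.05,"y":-0.15,"z":0,"ax":0,"ay":0,"az":0},{"x":-0.05,"y":-0.15,"z":0,"ax":0,"ay":0,"az":0}]'
python3 - <<'E'
from h import *
o=ctrl.observe();d=viewer.get_image('wrist')
print((o['tool_pos'][:2]-[546.5,3.8])@[.3206,.9472], o['contact_force'],edgeang(d,(290,180),71.3,o))
E
```

```text
clock: 32.0
tool_pos: [570.0, 72.9, 56.3]
tcp_rot: [0.162, 0.987, 0.0, 0.001]
contact_force: [0.4, -0.5, 0.3]
grip_width: 0.4
72.98378962697282 [ 0.42083181 -0.50056529  0.3446062 ] [(np.float64(1.602), np.float64(58.4), 56.0)]
```

```bash
python3 -m creep '[{"x":-0.02,"y":-0.05,"z":0,"ax":0,"ay":0,"az":0},{"x":-0.04,"y":-0.1,"z":0,"ax":0,"ay":0,"az":0},{"x":-0.04,"y":-0.1,"z":0,"ax":0,"ay":0,"az":0},{"x":-0.04,"y":-0.1,"z":0,"ax":0,"ay":0,"az":0},{"x":-0.04,"y":-0.1,"z":0,"ax":0,"ay":0,"az":0}]'
```

```text
clock: 32.55
tool_pos: [569.5, 71.9, 56.3]
tcp_rot: [0.162, 0.987, 0.0, 0.001]
contact_force: [1.2, 0.1, -0.8]
grip_width: 0.4
```

```bash
python3 -m creep '[{"x":-0.02,"y":-0.05,"z":0,"ax":0,"ay":0,"az":0},{"x":-0.04,"y":-0.1,"z":0,"ax":0,"ay":0,"az":0},{"x":-0.04,"y":-0.1,"z":0,"ax":0,"ay":0,"az":0},{"x":-0.04,"y":-0.1,"z":0,"ax":0,"ay":0,"az":0},{"x":-0.04,"y":-0.1,"z":0,"ax":0,"ay":0,"az":0}]'
python3 - <<'E'
from h import *
o=ctrl.observe();d=snap('wrist','w15');print(o['contact_force'])
E
```

```text
clock: 33.05
tool_pos: [569.3, 71.1, 56.3]
tcp_rot: [0.162, 0.987, 0.001, 0.001]
contact_force: [2.2, 5.1, -0.7]
grip_width: 0.6
[ 2.16138906  5.14315932 -0.71328665]
```

View pics/w15.png

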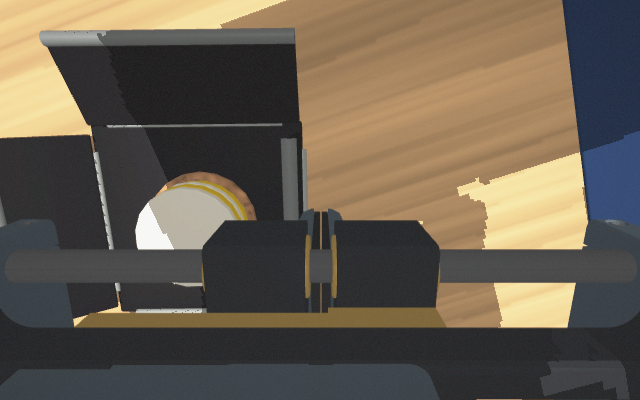

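```bash
python3 -m creep '[{"x":0.5,"y":1.4,"z":0,"ax":0,"ay":0,"az":0},{"x":1,"y":2.5,"z":2,"ax":0,"ay":0,"az":0},{"x":2,"y":2.5,"z":5,"ax":0,"ay":0,"az":0},{"x":6,"y":1,"z":6,"ax":0,"ay":0,"az":0},{"x":10,"y":-2,"z":6,"ax":0,"ay":0,"az":0}]'
python3 - <<'E'
from h import *
print(rel(142,-18.7,116),rel(142,-18.7,24))
E
```

```text
clock: 33.6
tool_pos: [671.2, 53.3, 118.9]
tcp_rot: [0.16, 0.987, 0.001, 0.003]
contact_force: [1.0, -0.2, -0.1]
grip_width: 0.5
[ 0.98 -9.5  -0.29] [ 0.98 -9.5  -9.49]
```

```bash
python3 -m creep '[{"x":0.5,"y":-4.5,"z":0,"ax":0,"ay":0,"az":0},{"x":1,"y":-9,"z":-1,"ax":0,"ay":0,"az":0},{"x":1,"y":-9.5,"z":-4,"ax":0,"ay":0,"az":0},{"x":1,"y":-9.5,"z":-7,"ax":0,"ay":0,"az":0},{"x":1,"y":-9.5,"z":-9.2,"ax":0,"ay":0,"az":0}]'
python3 - <<'E'
from h import *
print(rel(136,-18.7,24))
arc(-18.7,19,[.35,.45,.55,.65,.75])
o=ctrl.observe(); d=snap('wrist','w16')
E
```

```text
clock: 34.1
tool_pos: [680.8, -41.6, 24.9]
tcp_rot: [0.161, 0.987, 0.001, 0.002]
contact_force: [-1.1, 0.0, -0.0]
grip_width: 0.2
[-0.54  0.18 -0.09]
0.35 [-1.49  0.5  -0.08]
0.45 [-1.68  0.56  0.38]
0.55 [-1.9   0.64  0.82]
0.65 [-2.17  0.73  1.23]
0.75 [-2.48  0.83  1.62]
```

View pics/w16.png

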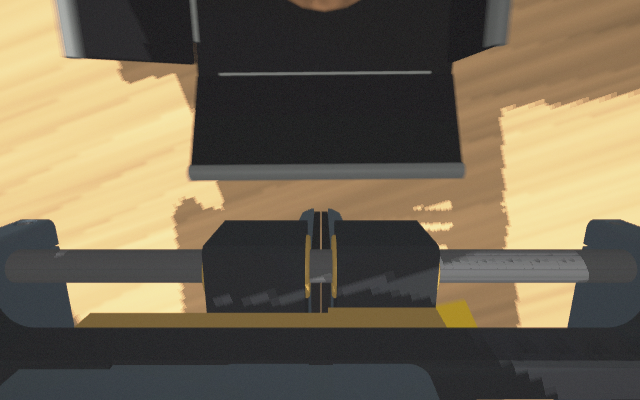

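```bash
python3 - <<'E'
from h import *
o=ctrl.observe(); d=viewer.get_image('wrist')
print(edgeang(d,(320,171.5),-18.7,o))
E
python3 -m creep '[{"x":-0.8,"y":0.3,"z":-0.1,"ax":0,"ay":0,"az":0},{"x":-1.5,"y":0.5,"z":-0.1,"ax":0,"ay":0,"az":0},{"x":-1.7,"y":0.57,"z":0.3,"ax":0,"ay":0,"az":0},{"x":-1.9,"y":0.64,"z":0.75,"ax":0,"ay":0,"az":0},{"x":-2.17,"y":0.73,"z":1.2,"ax":0,"ay":0,"az":0}]'
python3 - <<'E'
from h import *
arc(-18.7,19,[.65,.75,.9,1.05,1.2,1.35])
o=ctrl.observe(); d=snap('wrist','w17')
E
```

```text
[(np.float64(0.751), np.float64(96.5), 40.1)]
clock: 34.7
tool_pos: [658.2, -33.7, 37.1]
tcp_rot: [0.16, 0.987, 0.001, 0.001]
contact_force: [1.0, 0.1, 0.3]
grip_width: 0.2
0.65 [ 0.08 -0.06  0.02]
0.75 [-0.22  0.04  0.4 ]
0.9 [-0.74  0.22  0.91]
1.05 [-1.33  0.42  1.33]
1.2 [-1.97  0.63  1.65]
1.35 [-2.65  0.86  1.87]
```

View pics/w17.png

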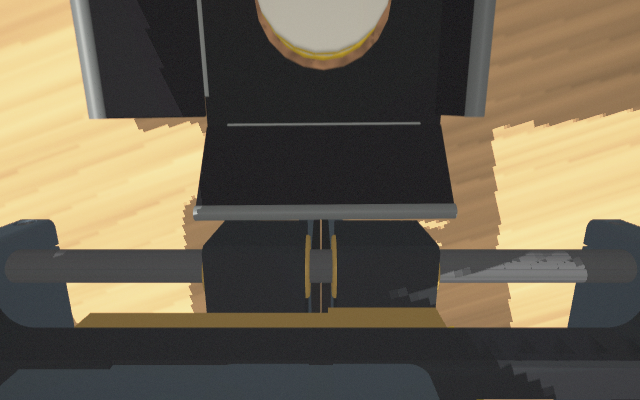

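```bash
python3 -m creep '[{"x":-0.22,"y":0.07,"z":0.35,"ax":0,"ay":0,"az":0},{"x":-0.7,"y":0.23,"z":0.85,"ax":0,"ay":0,"az":0},{"x":-1.3,"y":0.43,"z":1.25,"ax":0,"ay":0,"az":0},{"x":-1.95,"y":0.65,"z":1.6,"ax":0,"ay":0,"az":0},{"x":-2.6,"y":0.87,"z":1.8,"ax":0,"ay":0,"az":0}]'
python3 - <<'E'
from h import *
print(rel(79.5,-18.7,56),rel(77,-18.7,56),)
o=ctrl.observe(); d=snap('wrist','w18')
print((o['tool_pos'][:2]-[546.5,3.8])@[.9472,-.3206])
E
```

```text
clock: 35.25
tool_pos: [631.4, -24.6, 56.0]
tcp_rot: [0.16, 0.987, 0.001, 0.001]
contact_force: [1.2, -0.5, 1.4]
grip_width: 0.9
[-0.96  0.29  0.  ] [-1.19  0.37  0.  ]
89.5066595432212
```

View pics/w18.png

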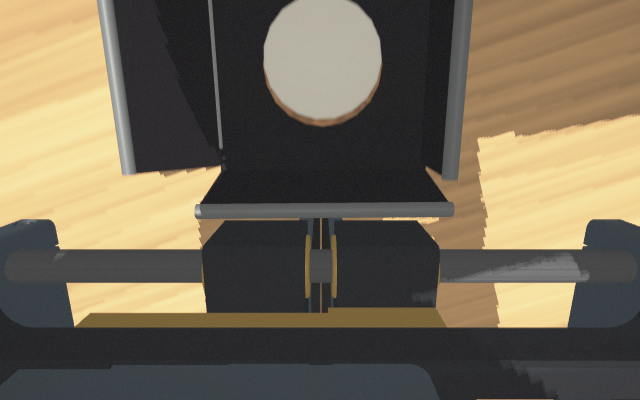

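Tracking well. I'll push on to r≈78.5 and then creep to the stop.

```bash
python3 -m creep '[{"x":-0.3,"y":0.1,"z":0,"ax":0,"ay":0,"az":0},{"x":-0.6,"y":0.2,"z":0,"ax":0,"ay":0,"az":0},{"x":-0.9,"y":0.3,"z":0,"ax":0,"ay":0,"az":0},{"x":-1.05,"y":0.35,"z":0,"ax":0,"ay":0,"az":0},{"x":-1.05,"y":0.35,"z":0,"ax":0,"ay":0,"az":0}]'
python3 - <<'E'
from h import *
o=ctrl.observe(); d=snap('wrist','w19'); print((o['tool_pos'][:2]-[546.5,3.8])@[.9472,-.3206],edgeang(d,(325,210),-18.7,o))
E
```

```text
clock: 35.8
tool_pos: [620.7, -21.0, 56.0]
tcp_rot: [0.16, 0.987, 0.001, 0.001]
contact_force: [6.1, -2.8, -3.5]
grip_width: 0.3
78.21482230199152 [(np.float64(1.657), np.float64(55.7), 55.8)]
```

View pics/w19.png

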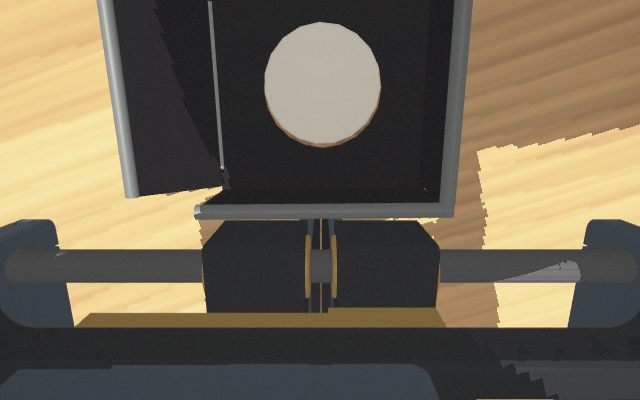

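```bash
python3 -m creep '[{"x":1.5,"y":-0.5,"z":0,"ax":0,"ay":0,"az":0},{"x":2.5,"y":-1,"z":3,"ax":0,"ay":0,"az":0},{"x":2,"y":-4,"z":6,"ax":0,"ay":0,"az":0},{"x":-1,"y":-7,"z":6,"ax":0,"ay":0,"az":0},{"x":-5,"y":-10,"z":6,"ax":0,"ay":0,"az":0}]'
python3 - <<'E'
from h import *
print(rel(138,-108.7,116),rel(138,-108.7,24))
E
```

```text
clock: 36.35
tool_pos: [571.2, -122.0, 116.6]
tcp_rot: [0.16, 0.987, 0.001, 0.003]
contact_force: [-0.7, -2.0, -0.4]
grip_width: 0.1
[-6.9  -0.49 -0.06] [-6.9  -0.49 -9.26]
```

```bash
python3 -m creep '[{"x":-4,"y":-0.5,"z":0,"ax":0,"ay":0,"az":0},{"x":-6.9,"y":-0.5,"z":-2,"ax":0,"ay":0,"az":0},{"x":-6.9,"y":-0.5,"z":-5,"ax":0,"ay":0,"az":0},{"x":-6.9,"y":-0.5,"z":-8,"ax":0,"ay":0,"az":0},{"x":-6.9,"y":-0.5,"z":-9.2,"ax":0,"ay":0,"az":0}]'
python3 - <<'E'
from h import *
print(rel(138,-108.7,24)); arc(-108.7,13,[.35,.45,.55,.65,.75])
o=ctrl.observe(); d=snap('wrist','w20')
E
```

```text
clock: 36.85
tool_pos: [500.9, -126.7, 22.6]
tcp_rot: [0.16, 0.987, 0.001, 0.001]
contact_force: [0.9, -0.3, -0.5]
grip_width: 0.4
[ 0.14 -0.02  0.14]
0.35 [0.71 1.68 0.15]
0.45 [0.78 1.87 0.61]
0.55 [0.85 2.09 1.05]
0.65 [0.94 2.36 1.46]
0.75 [1.05 2.67 1.85]
```

View pics/w20.png

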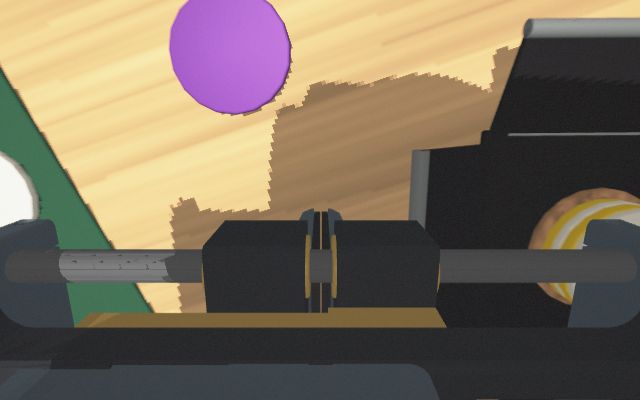

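```bash
python3 -m creep '[{"x":0.35,"y":0.8,"z":0.1,"ax":0,"ay":0,"az":0},{"x":0.7,"y":1.65,"z":0.1,"ax":0,"ay":0,"az":0},{"x":0.78,"y":1.9,"z":0.5,"ax":0,"ay":0,"az":0},{"x":0.85,"y":2.1,"z":1.0,"ax":0,"ay":0,"az":0},{"x":0.95,"y":2.4,"z":1.4,"ax":0,"ay":0,"az":0}]'
python3 - <<'E'
from h import *
arc(-108.7,13,[.65,.75,.9,1.05,1.2,1.35])
o=ctrl.observe(); d=snap('wrist','w21')
E
```

```text
clock: 37.4
tool_pos: [510.8, -102.4, 37.1]
tcp_rot: [0.159, 0.987, 0.001, 0.001]
contact_force: [0.6, 0.6, 0.0]
grip_width: 0.2
0.65 [-0.05 -0.07  0.01]
0.75 [0.06 0.24 0.4 ]
0.9 [0.23 0.76 0.9 ]
1.05 [0.43 1.35 1.33]
1.2 [0.65 1.99 1.65]
1.35 [0.88 2.67 1.87]
```

View pics/w21.png

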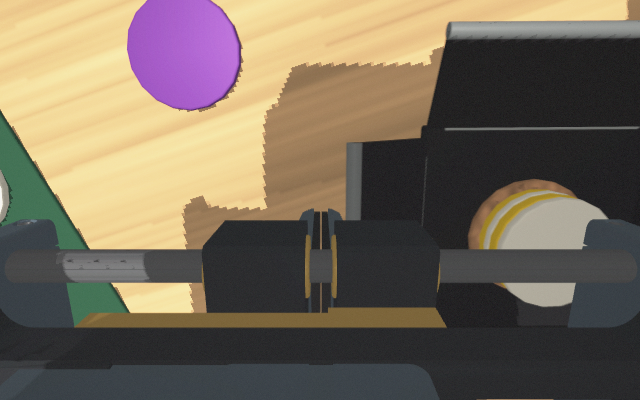

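```bash
python3 - <<'E'
from h import *
o=ctrl.observe(); d=viewer.get_image('wrist')
print(edgeang(d,(354,180),-108.7,o))
E
python3 -m creep '[{"x":0.06,"y":0.2,"z":0.2,"ax":0,"ay":0,"az":0},{"x":0.23,"y":0.76,"z":0.65,"ax":0,"ay":0,"az":0},{"x":0.43,"y":1.3,"z":1.1,"ax":0,"ay":0,"az":0},{"x":0.65,"y":1.95,"z":1.5,"ax":0,"ay":0,"az":0},{"x":0.88,"y":2.6,"z":1.8,"ax":0,"ay":0,"az":0}]'
python3 - <<'E'
from h import *
o=ctrl.observe(); d=snap('wrist','w22')
print(rel(74,-108.7,56),rel(71.5,-108.7,56))
E
```

```text
[(np.float64(0.703), np.float64(98.1), 38.3)]
clock: 38.0
tool_pos: [519.8, -76.1, 55.4]
tcp_rot: [0.16, 0.987, 0.001, 0.002]
contact_force: [-0.5, -0.3, 0.5]
grip_width: 0.8
[0.25 0.9  0.03] [0.33 1.13 0.03]
```

View pics/w22.png

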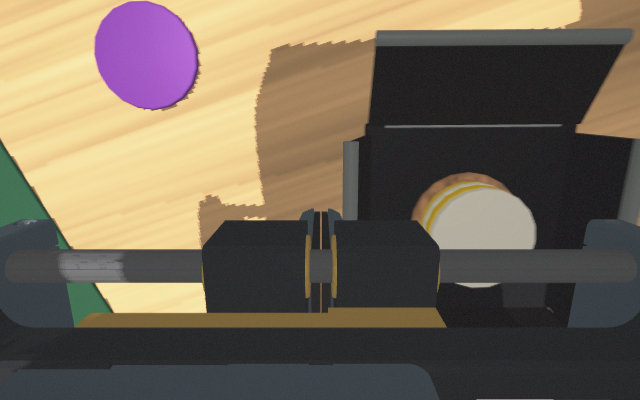

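```bash
python3 -m creep '[{"x":0.08,"y":0.3,"z":0,"ax":0,"ay":0,"az":0},{"x":0.16,"y":0.6,"z":0,"ax":0,"ay":0,"az":0},{"x":0.25,"y":0.9,"z":0,"ax":0,"ay":0,"az":0},{"x":0.3,"y":1.05,"z":0,"ax":0,"ay":0,"az":0},{"x":0.3,"y":1.05,"z":0,"ax":0,"ay":0,"az":0}]'
python3 - <<'E'
from h import *
o=ctrl.observe();print((o['tool_pos'][:2]-[546.5,3.8])@[-.3206,-.9472])
E
```

```text
clock: 38.55
tool_pos: [523.2, -64.6, 55.5]
tcp_rot: [0.159, 0.987, 0.001, 0.002]
contact_force: [0.7, 0.3, 0.5]
grip_width: 0.8
72.21845935478429
```

```bash
python3 -m creep '[{"x":0.02,"y":0.05,"z":0,"ax":0,"ay":0,"az":0},{"x":0.04,"y":0.1,"z":0,"ax":0,"ay":0,"az":0},{"x":0.04,"y":0.12,"z":0,"ax":0,"ay":0,"az":0},{"x":0.04,"y":0.12,"z":0,"ax":0,"ay":0,"az":0},{"x":0.04,"y":0.12,"z":0,"ax":0,"ay":0,"az":0}]'
```

```text
clock: 39.05
tool_pos: [523.5, -63.4, 55.5]
tcp_rot: [0.159, 0.987, 0.001, 0.002]
contact_force: [-1.0, -0.2, 0.2]
grip_width: 0.4
```

```bash
python3 -m creep '[{"x":0.02,"y":0.05,"z":0,"ax":0,"ay":0,"az":0},{"x":0.04,"y":0.1,"z":0,"ax":0,"ay":0,"az":0},{"x":0.04,"y":0.12,"z":0,"ax":0,"ay":0,"az":0},{"x":0.04,"y":0.12,"z":0,"ax":0,"ay":0,"az":0},{"x":0.04,"y":0.12,"z":0,"ax":0,"ay":0,"az":0}]'
python3 - <<'E'
from h import *
o=ctrl.observe(); d=snap('wrist','w23')
print(o['contact_force'])
E
```

```text
clock: 39.55
tool_pos: [524.0, -62.2, 55.5]
tcp_rot: [0.159, 0.987, 0.001, 0.002]
contact_force: [0.7, 0.4, 1.2]
grip_width: 0.3
[0.66241866 0.37174065 1.24715185]
```

View pics/w23.png

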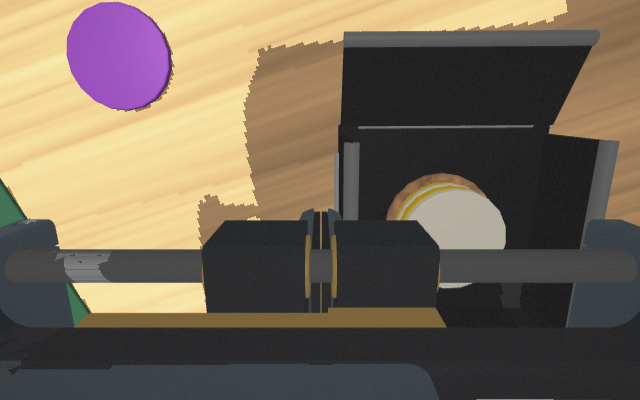

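```bash
python3 -m creep '[{"x":0.02,"y":0.05,"z":0,"ax":0,"ay":0,"az":0},{"x":0.04,"y":0.1,"z":0,"ax":0,"ay":0,"az":0},{"x":0.04,"y":0.12,"z":0,"ax":0,"ay":0,"az":0},{"x":0.04,"y":0.12,"z":0,"ax":0,"ay":0,"az":0},{"x":0.04,"y":0.12,"z":0,"ax":0,"ay":0,"az":0}]'
python3 - <<'E'
from h import *
o=ctrl.observe(); print(o['contact_force'],(o['tool_pos'][:2]-[546.5,3.8])@[-.3206,-.9472])
E
```

```text
clock: 40.1
tool_pos: [524.1, -61.7, 55.5]
tcp_rot: [0.159, 0.987, 0.001, 0.001]
contact_force: [-3.9, -9.4, 1.0]
grip_width: 0.3
[-3.90797473 -9.39722151  0.96695073] 69.22446535996127
```

```bash
python3 -m creep '[{"x":-0.5,"y":-1.5,"z":0,"ax":0,"ay":0,"az":0},{"x":-1,"y":-2.5,"z":3,"ax":0,"ay":0,"az":0},{"x":-4,"y":-2.5,"z":6,"ax":0,"ay":0,"az":0},{"x":-8,"y":0,"z":6,"ax":0,"ay":0,"az":0},{"x":-11,"y":4,"z":6,"ax":0,"ay":0,"az":0}]'
python3 - <<'E'
from h import *
print(rel(142,161.3,116))
E
```

```text
clock: 40.6
tool_pos: [412.9, -22.3, 116.2]
tcp_rot: [0.161, 0.987, 0.001, 0.002]
contact_force: [1.4, 1.2, 0.4]
grip_width: 0.4
[-0.09  7.16 -0.02]
```

```bash
python3 -m creep '[{"x":-0.1,"y":4,"z":0,"ax":0,"ay":0,"az":0},{"x":-0.1,"y":7.2,"z":-2,"ax":0,"ay":0,"az":0},{"x":-0.1,"y":7.2,"z":-5,"ax":0,"ay":0,"az":0},{"x":-0.1,"y":7.2,"z":-8,"ax":0,"ay":0,"az":0},{"x":-0.1,"y":7.2,"z":-9.2,"ax":0,"ay":0,"az":0}]'
python3 - <<'E'
from h import *
arc(161.3,19,[.35,.45,.55,.65,.75])
o=ctrl.observe(); d=snap('wrist','w24'); d=snap('top','top24')
im=cv2.cvtColor(d['image'][150:280,240:370],cv2.COLOR_RGB2BGR); cv2.imwrite('pics/top24c.png',cv2.resize(im,None,fx=4,fy=4,interpolation=cv2.INTER_CUBIC))
E
```

```text
clock: 41.1
tool_pos: [411.3, 50.1, 22.4]
tcp_rot: [0.16, 0.987, 0.0, 0.001]
contact_force: [0.5, -0.8, 0.6]
grip_width: 0.5
0.35 [ 1.59 -0.6   0.18]
0.45 [ 1.77 -0.66  0.64]
0.55 [ 2.   -0.73  1.08]
0.65 [ 2.27 -0.83  1.49]
0.75 [ 2.57 -0.93  1.87]
```

View pics/w24.png

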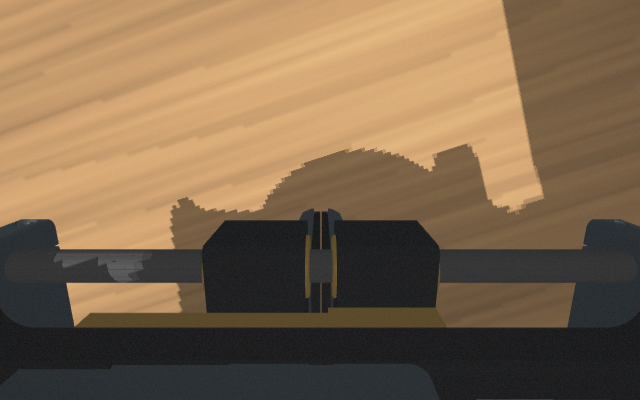

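View pics/top24c.png

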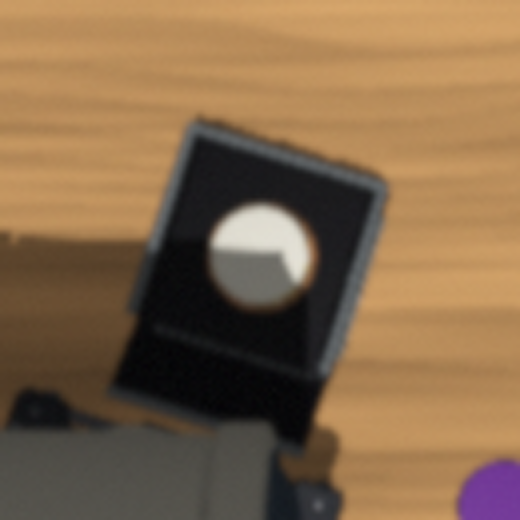

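Three sides stand and the stack is untouched. Now the near side, along the same arc.

```bash
python3 -m creep '[{"x":0.8,"y":-0.3,"z":0.1,"ax":0,"ay":0,"az":0},{"x":1.5,"y":-0.57,"z":0.1,"ax":0,"ay":0,"az":0},{"x":1.75,"y":-0.65,"z":0.5,"ax":0,"ay":0,"az":0},{"x":2,"y":-0.73,"z":0.95,"ax":0,"ay":0,"az":0},{"x":2.27,"y":-0.83,"z":1.4,"ax":0,"ay":0,"az":0}]'
python3 - <<'E'
from h import *
arc(161.3,19,[.65,.75,.9,1.05,1.2,1.35])
d=snap('scene','sc25')
im=cv2.cvtColor(d['image'][130:270,250:460],cv2.COLOR_RGB2BGR); cv2.imwrite('pics/sc25c.png',cv2.resize(im,None,fx=3.5,fy=3.5,interpolation=cv2.INTER_CUBIC))
E
```

```text
clock: 41.7
tool_pos: [434.0, 41.5, 37.7]
tcp_rot: [0.161, 0.987, 0.0, 0.001]
contact_force: [-0.4, 0.2, -0.0]
grip_width: 0.2
0.65 [-0.01  0.04 -0.04]
0.75 [ 0.3  -0.06  0.34]
0.9 [ 0.82 -0.24  0.85]
1.05 [ 1.41 -0.44  1.27]
1.2 [ 2.05 -0.66  1.59]
1.35 [ 2.73 -0.89  1.81]
```

View pics/sc25c.png

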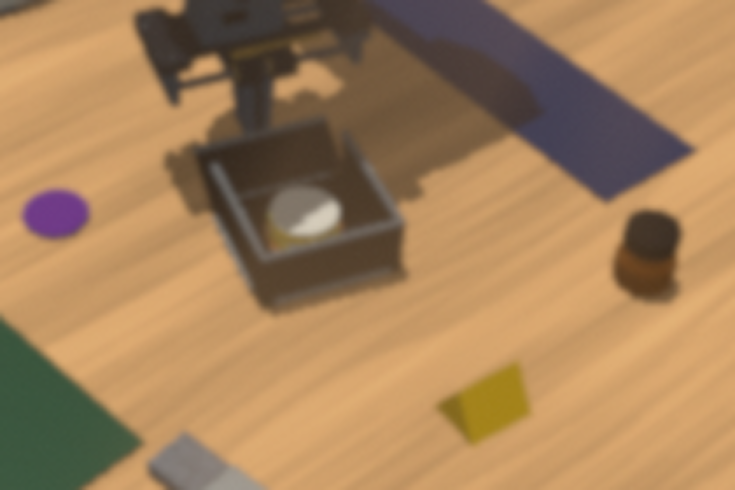

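```bash
python3 -m creep '[{"x":0.3,"y":-0.1,"z":0.2,"ax":0,"ay":0,"az":0},{"x":0.8,"y":-0.25,"z":0.6,"ax":0,"ay":0,"az":0},{"x":1.4,"y":-0.44,"z":1.05,"ax":0,"ay":0,"az":0},{"x":2.05,"y":-0.66,"z":1.45,"ax":0,"ay":0,"az":0},{"x":2.7,"y":-0.89,"z":1.7,"ax":0,"ay":0,"az":0}]'
python3 - <<'E'
from h import *
print(rel(80,161.3,55),rel(78.5,161.3,55))
E
```

```text
clock: 42.25
tool_pos: [462.2, 32.4, 55.6]
tcp_rot: [0.161, 0.987, 0.0, 0.002]
contact_force: [-1.1, 0.8, 0.7]
grip_width: 0.5
[ 0.85 -0.29 -0.06] [ 0.99 -0.34 -0.06]
```

```bash
python3 -m creep '[{"x":0.3,"y":-0.1,"z":0,"ax":0,"ay":0,"az":0},{"x":0.6,"y":-0.2,"z":0,"ax":0,"ay":0,"az":0},{"x":0.75,"y":-0.25,"z":0,"ax":0,"ay":0,"az":0},{"x":0.85,"y":-0.29,"z":0,"ax":0,"ay":0,"az":0},{"x":0.85,"y":-0.29,"z":0,"ax":0,"ay":0,"az":0}]'
python3 - <<'E'
from h import *
o=ctrl.observe(); print((o['tool_pos'][:2]-[546.5,3.8])@[-.9472,.3206])
E
```

```text
clock: 42.75
tool_pos: [470.7, 29.4, 55.5]
tcp_rot: [0.161, 0.987, 0.0, 0.002]
contact_force: [-0.7, 0.4, 0.2]
grip_width: 0.3
80.03625824166781
```

```bash
python3 -m creep '[{"x":0.05,"y":-0.02,"z":0,"ax":0,"ay":0,"az":0},{"x":0.1,"y":-0.03,"z":0,"ax":0,"ay":0,"az":0},{"x":0.14,"y":-0.05,"z":0,"ax":0,"ay":0,"az":0},{"x":0.14,"y":-0.05,"z":0,"ax":0,"ay":0,"az":0},{"x":0.14,"y":-0.05,"z":0,"ax":0,"ay":0,"az":0}]'
```

```text
clock: 43.25
tool_pos: [472.1, 29.0, 55.5]
tcp_rot: [0.161, 0.987, 0.0, 0.002]
contact_force: [0.3, 0.1, 0.6]
grip_width: 0.4
```

```bash
python3 -m creep '[{"x":0.05,"y":-0.02,"z":0,"ax":0,"ay":0,"az":0},{"x":0.1,"y":-0.03,"z":0,"ax":0,"ay":0,"az":0},{"x":0.12,"y":-0.04,"z":0,"ax":0,"ay":0,"az":0},{"x":0.12,"y":-0.04,"z":0,"ax":0,"ay":0,"az":0},{"x":0.12,"y":-0.04,"z":0,"ax":0,"ay":0,"az":0}]'
```

```text
clock: 43.75
tool_pos: [473.3, 28.5, 55.5]
tcp_rot: [0.161, 0.987, 0.0, 0.002]
contact_force: [-0.0, 0.8, 0.5]
grip_width: 0.6
```

```bash
python3 -m creep '[{"x":0.05,"y":-0.02,"z":0,"ax":0,"ay":0,"az":0},{"x":0.1,"y":-0.03,"z":0,"ax":0,"ay":0,"az":0},{"x":0.1,"y":-0.03,"z":0,"ax":0,"ay":0,"az":0},{"x":0.1,"y":-0.03,"z":0,"ax":0,"ay":0,"az":0},{"x":0.1,"y":-0.03,"z":0,"ax":0,"ay":0,"az":0}]'
```

```text
clock: 44.25
tool_pos: [473.9, 28.3, 55.4]
tcp_rot: [0.161, 0.987, 0.0, 0.001]
contact_force: [-5.8, 2.8, 2.7]
grip_width: 0.3
```

Stop reached. I'll back off outwards, rise clear and check.

```bash
python3 -m creep '[{"x":-1.5,"y":0.5,"z":0,"ax":0,"ay":0,"az":0},{"x":-2.5,"y":0.8,"z":2,"ax":0,"ay":0,"az":0},{"x":-2.5,"y":0.8,"z":7,"ax":0,"ay":0,"az":0},{"x":-2.5,"y":0.8,"z":12,"ax":0,"ay":0,"az":0},{"x":-2.5,"y":0.8,"z":17,"ax":0,"ay":0,"az":0}]'
python3 -m creep '[{"x":4,"y":-1,"z":2,"ax":0,"ay":0,"az":0},{"x":8,"y":-2,"z":3,"ax":0,"ay":0,"az":0},{"x":12,"y":-4,"z":4,"ax":0,"ay":0,"az":0},{"x":15,"y":-6,"z":4,"ax":0,"ay":0,"az":0},{"x":15,"y":-6,"z":4,"ax":0,"ay":0,"az":0}]'
python3 - <<'E'
from h import *
HS['white']=((0,0,120),(180,60,255))
obs,d=wlook('w26',[('white',34)],1000); print(obs['tool_pos'])
d2=snap('top','top26')
im=cv2.cvtColor(d2['image'][80:330,200:520],cv2.COLOR_RGB2BGR); cv2.imwrite('pics/top26c.png',cv2.resize(im,None,fx=2.4,fy=2.4))
d=snap('scene','sc26')
im=cv2.cvtColor(d['image'][130:270,250:460],cv2.COLOR_RGB2BGR); cv2.imwrite('pics/sc26c.png',cv2.resize(im,None,fx=3.5,fy=3.5,interpolation=cv2.INTER_CUBIC))
E
```

```text
clock: 44.75
tool_pos: [449.0, 36.2, 227.7]
tcp_rot: [0.161, 0.987, 0.0, 0.002]
contact_force: [1.4, 0.2, -0.3]
grip_width: 0.4
clock: 45.25
tool_pos: [602.8, -26.2, 267.6]
tcp_rot: [0.161, 0.987, 0.0, 0.004]
contact_force: [-0.7, 0.7, -0.0]
grip_width: 0.1
white [545.7   3.8] enc [545.7   3.6] D 54.1 px [331. 111.]
white [ 430.9 -264.2] enc [ 431.  -264.2] D 51.9 px [55. 88.]
white [ 359.1 -266.8] enc [ 357.4 -267. ] D 39.2 px [17. 17.]
[602.75881631 -26.24433103 267.59750238]
```

View pics/w26.png

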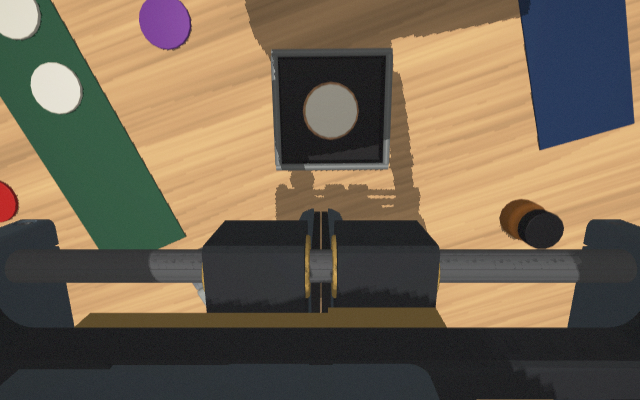

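View pics/top26c.png

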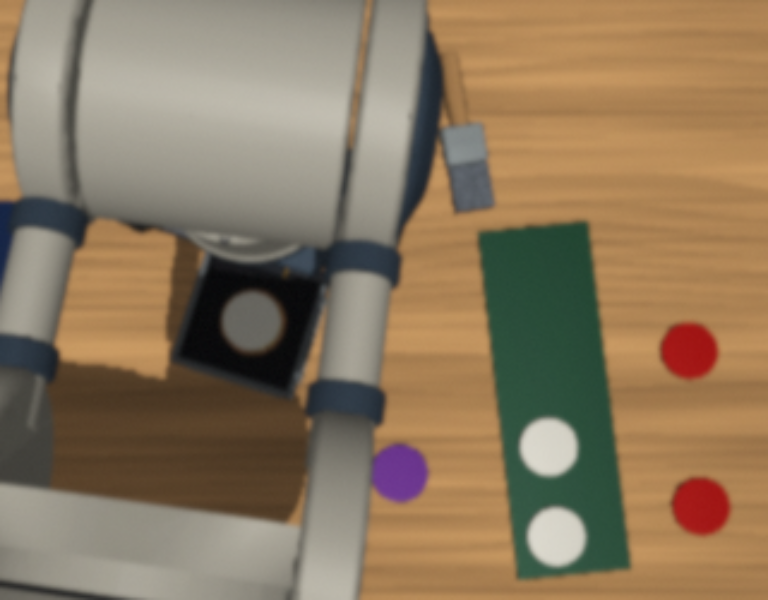

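View pics/sc26c.png

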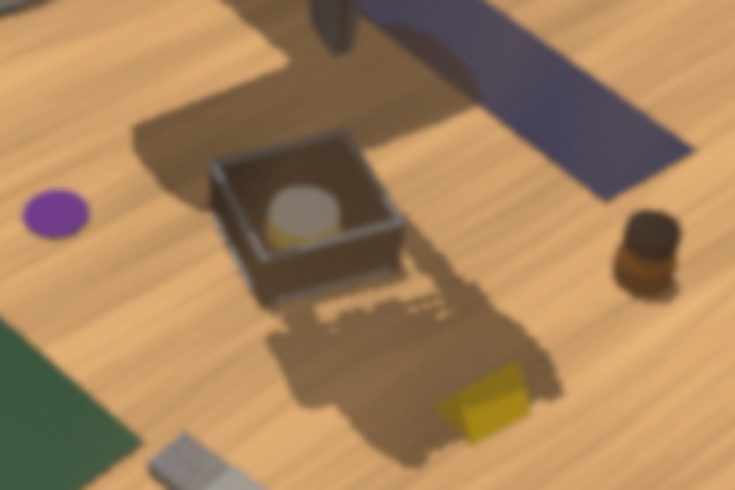

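All four sides are upright with the stack centred between them, and the bystanders haven't moved. Two spare separators are still on the green mat. Handing in.

```bash
python3 -m creep '[{"x":0,"y":0,"z":0,"ax":0,"ay":0,"az":0},{"x":0,"y":0,"z":0,"ax":0,"ay":0,"az":0},{"x":0,"y":0,"z":0,"ax":0,"ay":0,"az":0},{"x":0,"y":0,"z":0,"ax":0,"ay":0,"az":0},{"x":0,"y":0,"z":0,"ax":0,"ay":0,"az":0}]'
python3 -c "
from cell import order; print(order.close_job())"
```

```text
clock: 45.9
tool_pos: [598.6, -23.6, 267.4]
tcp_rot: [0.161, 0.987, 0.0, 0.002]
contact_force: [-0.6, 0.0, 0.1]
grip_width: 0.5
the job is handed in; nothing more can be done
None
```

The job is handed in at about 46 s. Only two yellow glass discs were on the bench, so I stacked glass, separator, glass, separator on the cork pad. I then pushed all four sides up until each met its stop.

- **Stack:** in the last wrist picture its top was at (545.7, 3.8) mm. That is within about 1 mm of the cork centre, which I measured at (546.6, 3.6) in the wrist view. The top camera put the cork at y = 5.2, a disagreement of about 1.6 mm and within the 2 mm calibration.
- **Sides:** all four look upright in the wrist and scene views. Each stop showed as a push-back of roughly 5 to 10 N. They should therefore stand near 1.30 rad rather than exactly 1.27. I did not measure the final angles separately; one camera estimate for the far side read about 0.06 rad past its stop, which I put down to calibration error.
- **Everything else:** the two spare separators are still on the green mat. The jar, brush and prism look as they did at the start.
- **Robot:** it stood clear of everything when I handed in. I saw no grip slackening and no disc knocked aside.

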